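# Unload the drilled vase from the drill vise

### The job

A drilled granite vase is still clamped under the bench drill. Slide the vise's jaw fully open by its upright grip bar and leave it open, then lift the vase out from under the drill, keeping it upright and not knocking into the drill, and set it down, without dropping it, upright in the middle of the rubber pad at the free place on the stone slab. Leave the other vases and everything else on the bench where they are.

Things in the scene. Friction and masses are not known exactly. Their poses are not given: they have to be found in the camera images.
- station: vise fixed to the bench: steel bed 170 mm (x) by 320 mm (y, -185 to +135 mm), top 30 mm above the bench. Origin on the bench, under the middle of the clamped vase; z up, x roughly away from the robot (yaw within 0.3 rad). On +y a fixed V jaw, 60 mm high, y = 20 to 92 mm; the sliding jaw is on -y. Open towards +x and -x
- jaw (a joint): travel of the sliding jaw in m: 0 clamped, 0.05 fully open (end stop). It slides towards the vise's -y with about 5 N of friction and stays where left. Green block 120 mm long in x, top 61 mm above the bench; clamped, its face is 36 mm from the vase's axis and a steel lip reaches in to 26 mm, over the vase's foot, 50 to 60 mm above the bench
- jaw_grip (a point): a point in the jaw's upright steel grip bar, on its mid-line 22 mm below its top; the bar is 36 mm along the vise's x, 16 mm along its y, top 132 mm above the bench; clamped it stands 112 mm from the vase's axis. Axes as the vise's
- drill: green bench drill fixed on the vise, origin and axes as station. Steel chuck 36 mm in diameter straight above the vase, lower end 240 mm above the bench; above it a round nose 80 mm in diameter from 305 to 425 mm; a 70 mm wide head at 310 to 420 mm joins it to a column 56 mm in diameter (foot 90 mm) at x = 110, y = 120 mm, 450 mm high
- vase: the vase to unload, standing on the vise bed between the jaws, with a bore in its top, about 0.75 kg; a turned red-brown granite vase like the others, 125 mm high: foot 68 mm in diameter, 16 mm high, with a flat top, waist 47 mm, straight belly 60 mm in diameter from 62 to 105 mm above its underside, rim 52 mm. Origin at the centre of its underside, z up its axis
- slab: rough grey granite slab lying on the bench, 270 by 270 by 30 mm; origin at the centre of its underside, z up, yaw within 0.3 rad. It has four places at x = +-64, y = +-64 mm in its frame: three hold finished vases, one holds the pad
- pad: thin black rubber disc, 88 mm in diameter, 5 mm thick, fixed on the slab at the free place (top 35 mm above the bench). Origin at the centre of its underside, z up
- row_vase_1: a finished bystander on the slab; a turned red-brown granite vase like the others, 125 mm high: foot 68 mm in diameter, 16 mm high, with a flat top, waist 47 mm, straight belly 60 mm in diameter from 62 to 105 mm above its underside, rim 52 mm. Origin at the centre of its underside, z up its axis
- row_vase_2: a finished bystander on the slab; a turned red-brown granite vase like the others, 125 mm high: foot 68 mm in diameter, 16 mm high, with a flat top, waist 47 mm, straight belly 60 mm in diameter from 62 to 105 mm above its underside, rim 52 mm. Origin at the centre of its underside, z up its axis
- row_vase_3: a finished bystander on the slab; a turned red-brown granite vase like the others, 125 mm high: foot 68 mm in diameter, 16 mm high, with a flat top, waist 47 mm, straight belly 60 mm in diameter from 62 to 105 mm above its underside, rim 52 mm. Origin at the centre of its underside, z up its axis
- bowl: bystander: granite bowl, 140 mm in diameter, 72 mm high, origin under its centre
- spanner: bystander: steel spanner lying flat on the bench, 200 mm long along its x, at most 20 mm high; origin under it
- offcut: bystander: granite offcut lying on the bench, 110 by 60 by 40 mm (x, y, z), origin under its centre
- bottle: bystander: white plastic bottle, 64 mm in diameter, 170 mm high, origin under its centre
Mind the look-alikes: they are no part of the job. Leave any orange look-alike of the vase alone.

How it is judged (in metres and radians):
On the way, in this order (a step that is already met when the one before it is completed fails the run):
1. the jaw is slid fully open (past 42 mm) while the vase still stands in the vise (value of joint jaw above 0.042 m and distance between vase and station below 0.05 m), for 0.1 s.
2. the vase is lifted clear of the vise, with the jaw open (value of joint jaw above 0.038 m and height (world z) of vase above 0.062 m and horizontal distance between vase and station above 0.06 m and contact force between the fingers and vase above 2 N), for 0.1 s.
3. the vase is set on the pad while still in the grip (horizontal distance between vase and pad below 0.015 m and z of vase in the frame of pad below 0.009 m and contact force between the fingers and vase above 1 N), for 0.05 s.
At the end, for the whole second after the job is handed in: the vase stands upright (within 0.06 rad) and at rest on the rubber pad, its centre within 12 mm of the pad's, and the jaw is still open (past 38 mm of its 50) (horizontal distance between vase and pad below 0.012 m and z of vase in the frame of pad between 0.002 and 0.008 m and angle between vase's own z axis and vertical below 0.06 rad and linear speed of vase below 0.02 m/s and value of joint jaw above 0.038 m); the robot touches nothing.
It fails at once if the vase is tipped more than 0.35 rad (angle between vase's own z axis and vertical above 0.35 rad).
It fails at once if the vase is knocked against the drill (over 5 N) (contact force between vase and drill above 5 N).
It fails at once if the robot bumps into the drill (over 12 N) (contact force between any of the arm, the fingers and drill above 12 N).
It fails at once if another vase is moved more than 15 mm (distance of any of row_vase_1, row_vase_2, row_vase_3 from where it was at the start of the episode above 0.015 m).
It fails at once if another thing on the bench is moved more than 20 mm (distance of any of bowl, spanner, offcut, bottle from where it was at the start of the episode above 0.02 m).
It also fails if it takes over 64 s, if anything falls off the work surface, if the arm or the gripper's body presses on something with over 40 N, if the wrist force passes 120 N, or if a joint passes its speed limit or range.

### The arm

A 6-joint arm with a two-finger parallel gripper is mounted at the origin on the work surface. World frame = base frame: x ahead of the robot, y to its left, z up, the work surface at z = 0. Lengths are in m, angles in degrees, forces in N, time in s.
With the tool pointing down it reaches from about 0.375 to 0.9 m from the base axis. Payload 3.1 kg.
Tool frame: the origin (TCP) lies midway between the tips of the shut fingers; the grasp point (between the pads) lies 19 mm behind it; z points along the fingers, y is the line along which they close (so a half turn about z gives the same grasp; the last joint's range is limited). The gripper opens to 87 mm and grips with 3 to 60 N. Pads are 19 mm wide; open, the fingers measure 117 mm over their backs; the gripper's body (75 mm by 190 mm) begins 51 mm behind the grasp point.
Start: joints at [62.023, 30.224, 82.088, -0, 67.689, -10.227], TCP at [0.191, 0.595, 0.202] pointing down, gripper open.
Joint ranges: [-176.69, 176.69], [-43.24, 126.21], [12.49, 139.97], [-82, 262], [0, 151.66], [-163.58, 163.58]. Speed limits (degrees/s): [159.86, 159.86, 180, 180, 180, 180].

### API

Orientations are given as a 3x3 rotation matrix whose columns are the frame's x, y, z axes.
In Python, from rig import read_state, capture, camera_info, hand_in gives the robot as it stands.
- The arm moves only by the tool drive_tool, never from a script. Its argument "motion" is a list of rows, each a list of 2 entries, a list of its own where there are three numbers: the shift along the tool's x, y, z in mm, then the turn, a rotation vector about the tool's x, y, z in rad. A call has 1 to 5 rows; each row shifts and turns the commanded pose from where the row before left it, along the tool's axes as they then stand; what a row does not reach is not made up. A row lasts 1/10 s, in which the tool goes at most 50 mm and 8.59 degrees, less where a joint would pass 70% of its speed; a pose out of reach is approached as far as the arm can. A call is refused whole if a number of a shift passes 50 or a number of a turn 0.15, either way. A call with a gripper value outside its range is refused whole. "gripper" is the opening, from 0 (shut) to 1 (fully open), set as the call begins (left out, the last holds). The fingers move at their own pace and stop on an object; the grip force is fixed at half the most. Time passes only in rows, so rows that do not move let the fingers close. It gives the time, the measured TCP pose, the force, the opening and the grip force at its end, in the units of the state.
- read_state(): the state, without advancing time (a new reading comes with each control period).
- capture(name): name is "side" or "top" or "wrist"; returns the picture (400x640x3 uint8, red, green, blue); there is no depth.
- camera_info(name): a dict with "fovy" (degrees; the focal length in pixels is half the picture's height over the tangent of half this angle, whatever the lens; pixels are square), "cx", "cy" (the principal point, pixels), "k1" (the pictures are not rectified: a ray, as slopes to the right and down, at radius r is drawn at 1 + k1 r^2 times it, then the intrinsics apply), "xyz" and "orientation" of the camera in the world; the wrist camera has in their place "T_tool_cam" (4x4, takes a point from camera to tool coordinates, whose origin is the TCP and whose axes are the flange's). Camera axes: x right, y down, z forward; pixel columns grow to the right and rows downward; lengths in m; the calibration is good to about 2 mm. A picture is of the moment at which its call begins: read the wrist's pose just before it. camera_info takes no time and is no camera call.
- hand_in(): hands the job in; it is judged then, once.
The state is a dict: "time_s": time; "joint_positions": joint angles; "qvel": joint speeds; "tau": joint torques, N m; "position": TCP position; "tcp_rot": TCP orientation; "force": force on the tool from outside, world axes, zero at the start; "moment": the same for the moment, N m; "opening": opening from 0.0 (shut) to 1.0 (fully open); "grasp_force": force on a finger pad.
Only numpy, scipy, OpenCV 4.12 (cv2) and the standard library are available. Lean on these libraries where they do the work, as an engineer would, in place of code of your own. Each camera call takes 0.05 s, during which the arm holds its last target. There are 200 camera calls.

## Working session

There is one attempt and no reset: what is moved stays moved. The work goes in short steps, Python scripts to look and compute and a tool call to move; the robot and the scene stay as the last step left them, time stands still between calls to the robot, and variables do not carry over. Pictures are saved under pics/ and viewed, at most 10 in all, crops included, and the job is handed in when it is done.

Besides the shell and the picture viewer there is one more tool, called by a JSON object that holds its "op" and its "data", one argument or row to a line. drive_tool: Moves the arm, as the interface text tells. Its arguments: {"type":"object","properties":{"motion":{"type":"array","items":{"type":"array"}},"gripper":{"type":"number"}},"required":["motion"]}

```bash
mkdir -p pics; ls
python3 - <<'E'
from rig import *
import cv2,numpy as np
for n in("side","top"):
    cv2.imwrite(f"pics/{n}0.png",capture(n)[:,:,::-1])
    print(n,camera_info(n))
print(camera_info("wrist")); s=read_state(); print(s)
E
```

```text
pics
side {'fovy': 45.07863018696902, 'cx': 320.3978665583167, 'cy': 197.19711136587412, 'k1': 0.011539020716575298, 'xyz': array([ 0.41311369, -0.7599936 ,  1.02032644]), 'orientation': array([[ 0.97963819, -0.14062315,  0.14329743],
       [-0.20027278, -0.73470542,  0.64815026],
       [ 0.01413646, -0.66365132, -0.74790847]])}
top {'fovy': 49.474866982266505, 'cx': 315.83592888761837, 'cy': 205.8648584866397, 'k1': 0.020200236217753326, 'xyz': array([0.43855852, 0.02965151, 1.18109933]), 'orientation': array([[ 0.00736619, -0.99439095,  0.10551004],
       [-0.99982223, -0.00549261,  0.01803693],
       [-0.01735623, -0.10562415, -0.99425465]])}
{'fovy': 64.89558781845649, 'cx': 320.56297390423276, 'cy': 198.30841807902186, 'k1': -0.0435838458846734, 'T_tool_cam': array([[ 1.48878163e-03, -9.55987625e-01, -2.93403211e-01,
         8.06733253e-02],
       [ 9.99998457e-01,  1.69693773e-03, -4.54910284e-04,
         9.90745182e-04],
       [ 9.32775582e-04, -2.93402081e-01,  9.55988676e-01,
        -1.83811367e-01],
       [ 0.00000000e+00,  0.00000000e+00,  0.00000000e+00,
         1.00000000e+00]])}
{'time_s': 0.1, 'joint_positions': array([ 6.20230060e+01,  3.02741153e+01,  8.21510666e+01, -1.63023671e-03,
        6.76901715e+01, -1.02268350e+01]), 'qvel': array([-0.00916518, -0.09256633, -0.21071524,  0.0050426 , -0.10535786,
       -0.0678645 ]), 'tau': array([-7.91542243e-04, -4.40986919e+01, -1.77149427e+01,  6.34664716e-02,
        5.34954749e-02, -6.61244644e-05]), 'position': array([0.19017154, 0.59460381, 0.20095322]), 'tcp_rot': array([[-9.52398102e-01,  3.04855714e-01, -9.21224262e-04],
       [ 3.04856926e-01,  9.52396477e-01, -1.79036250e-03],
       [ 3.31568502e-04, -1.98597944e-03, -9.99997973e-01]]), 'force': array([ 0.77127816, -0.13003485, -0.06776563]), 'moment': array([-0.098905  ,  0.00690443,  0.04015436]), 'grasp_force': 0.0, 'opening': 0.9982756853527784}
```

View pics/top0.png

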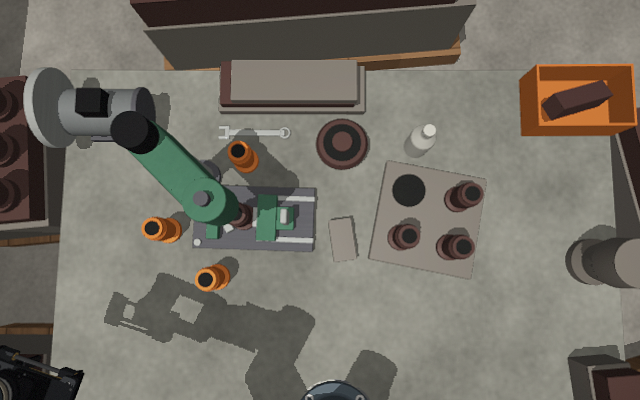

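View pics/side0.png

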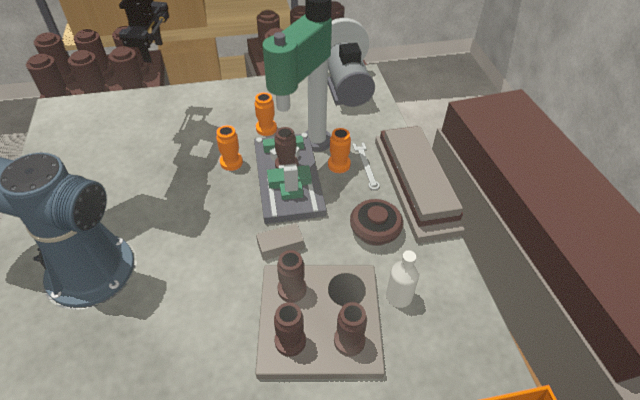

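The top view shows the vise bed at about (192-316, 186-251), the pad at (409,190), and the drill over the left part of the bed. Orange look-alikes stand at (160,230), (212,278) and (243,155). I'll enlarge crops to read the corners.

```bash
python3 - <<'E'
import cv2,numpy as np
t=cv2.imread("pics/top0.png");s=cv2.imread("pics/side0.png")
a=cv2.resize(t[175:300,130:500][:, :160],None,fx=4,fy=4,interpolation=cv2.INTER_CUBIC)
a=cv2.resize(t[150:290,180:340],None,fx=5,fy=4.2857,interpolation=cv2.INTER_CUBIC)[:600]
a=cv2.resize(t[160:280,180:340],None,fx=5,fy=5,interpolation=cv2.INTER_CUBIC)
b=cv2.resize(s[90:240,220:420],None,fx=4,fy=4,interpolation=cv2.INTER_CUBIC)
cv2.imwrite("pics/tc.png",a);cv2.imwrite("pics/sc.png",b)
E
cat > h.py <<'E'
import numpy as np,cv2
from rig import *
def K(i): f=200/np.tan(np.radians(i['fovy']/2)); return np.array([[f,0,i['cx']],[0,f,i['cy']],[0,0,1]]),np.array([i['k1'],0,0,0.])
def pose(n,st=None):
    i=camera_info(n)
    if n!='wrist': return i['xyz'],i['orientation']
    st=st or read_state(); T=i['T_tool_cam']; R=st['tcp_rot']
    return st['position']+R@T[:3,3],R@T[:3,:3]
def p2w(n,px,z,st=None):
    k,d=K(camera_info(n));c,R=pose(n,st)
    u=cv2.undistortPoints(np.array(px,float).reshape(-1,1,2),k,d).reshape(-1,2)
    r=np.c_[u,np.ones(len(u))]@R.T
    return c+r*((np.broadcast_to(z,len(u))-c[2])/r[:,2])[:,None]
def w2p(n,P,st=None):
    k,d=K(camera_info(n));c,R=pose(n,st)
    q=(np.array(P,float)-c)@R
    return cv2.projectPoints(q,np.zeros(3),np.zeros(3),k,d)[0].reshape(-1,2)
E
```

```text
(no output)
```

View pics/tc.png

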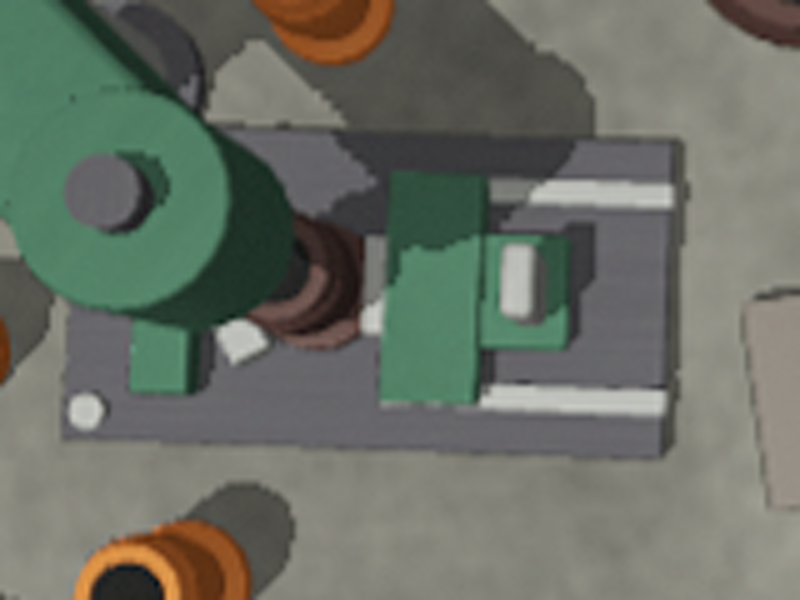

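View pics/sc.png

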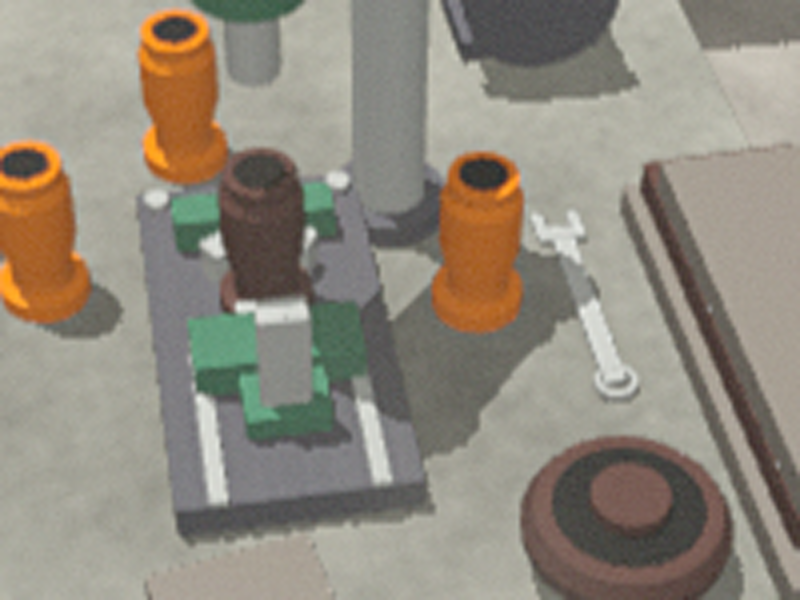

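Run:
```python
from h import *
T=lambda l:[(x/5+179.6,y/5+159.6) for x,y in l]
S=lambda l:[(x/4+219.6,y/4+89.6) for x,y in l]
ct=p2w('top',T([(683,140),(662,457),(63,440)]),.03)
cs=p2w('side',S([(425,483),(180,513),(140,197)]),.03)
loc=np.array([[85,-185],[-85,-185],[-85,135]])/1000
for c in(ct,cs,(ct+cs)/2):
    z=c[:,0]+1j*c[:,1];l=loc[:,0]+1j*loc[:,1]
    a=np.linalg.norm(np.diff(c[:,:2],axis=0),axis=1)
    zz=z-z.mean();ll=l-l.mean();r=(ll.conj()*zz).sum();yaw=np.angle(r)
    o=z.mean()-np.exp(1j*yaw)*l.mean()
    print(a,'yaw',yaw,'origin',o)
print('vase rim',p2w('side',S([(262,168)]),.155))
print('grip', p2w('top',T([(517,281)]),.132),p2w('side',S([(275,311)]),.132))
print('pad',p2w('top',[(409,190)],.035),p2w('side',[(347,290)],.035))
print('slab',p2w('top',[(385.5,161.5),(486,181),(471,278),(369,259)],.03)[:,:2])
print('slab',p2w('side',[(263.5,266),(375.5,266),(384,374),(257,374)],.03)[:,:2])
for n,px in(('bowl',(342,143)),('offcut',(343,239)),('spanner',(255,132)),('or1',(160,230)),('or2',(212,278)),('or3',(243,155)),('bottle',(424,135))): print(n,p2w('top',[px],.05)[0,:2])
```

```text
[0.16927716 0.31750057] yaw -0.0289332346792345 origin (0.5301238513541433+0.23977794856038132j)
[0.16437097 0.31631235] yaw -0.03370896975968401 origin (0.5322061811142059+0.2354851203713303j)
[0.1668096  0.31690456] yaw -0.031301858123826874 origin (0.5311636143197477+0.2376323473264902j)
vase rim [[0.53227579 0.24218515 0.155     ]]
grip [[0.52519292 0.12823384 0.132     ]] [[0.52214085 0.12735207 0.132     ]]
pad [[ 0.60387869 -0.19647618  0.035     ]] [[ 0.60489462 -0.20173255  0.035     ]]
slab [[ 0.68161371 -0.13578193]
 [ 0.62963945 -0.40111874]
 [ 0.37455774 -0.35386448]
 [ 0.42118233 -0.09011544]]
slab [[ 0.42204003 -0.09499891]
 [ 0.6900713  -0.14719207]
 [ 0.63424945 -0.40687241]
 [ 0.37634893 -0.35564096]]
bowl [ 0.72697625 -0.01813299]
offcut [ 0.47246722 -0.02100411]
spanner [0.75623958 0.21427135]
or1 [0.49287794 0.45723612]
or2 [0.36984495 0.3168877 ]
or3 [0.693549   0.24490115]
bottle [ 0.74905169 -0.23516316]
```

The crops give the bed corners and the grip bar top. The bed sides measure 169/317 mm against 170/320 mm, and the grip agrees with the station origin of about (0.531, 0.238), yaw -0.03. Next I plan the route on the robot's side of the drill.

```bash
cat >> h.py <<'E'
from scipy.spatial.transform import Rotation as Ro
import json
def RR(h,p):
    h,p=np.radians([h,p]); z=np.array([np.cos(h)*np.cos(p),np.sin(h)*np.cos(p),-np.sin(p)])
    x=np.array([np.cos(h)*np.sin(p),np.sin(h)*np.sin(p),np.cos(p)])
    return np.c_[x,np.cross(z,x),z]
def plan(wps,vmax=40,start=None):
    """wps: (TCP xyz, heading, pitch); prints rows by calls of 5"""
    s=read_state();p,R=(s['position'],s['tcp_rot']) if start is None else (np.array(start[0]),RR(*start[1:]))
    rows=[]
    for w in wps:
        q=np.array(w[0]);Q=RR(w[1],w[2])
        n=int(max(np.ceil(np.linalg.norm(q-p)*1000/vmax),np.ceil(np.linalg.norm(Ro.from_matrix(R.T@Q).as_rotvec())/.14),1))
        for k in range(n):
            t=R.T@(q-p)*1000/(n-k); r=Ro.from_matrix(R.T@Q).as_rotvec()/(n-k)
            t=np.round(t).astype(int);r=np.round(r,3)
            rows.append([t.tolist(),r.tolist()]); p=p+R@t/1000;R=R@Ro.from_rotvec(r).as_matrix()
    for i in range(0,len(rows),5): print(json.dumps(rows[i:i+5]))
E
python3 - <<'E'
from h import *
plan([((.2,.38,.24),150,88),((.31,.28,.24),120,85),((.40,.12,.24),95,75),((.515,.065,.21),88.3,65)])
E
```

```text
[[[-12, -34, -6], [-0.001, 0.006, 0.036]], [[-14, -33, -7], [-0.001, 0.006, 0.036]], [[-15, -32, -7], [-0.001, 0.006, 0.035]], [[-16, -32, -7], [-0.001, 0.006, 0.036]], [[-17, -32, -7], [-0.001, 0.005, 0.035]]]
[[[-18, -31, -6], [-0.001, 0.006, 0.036]], [[-36, -8, -1], [-0.008, 0.013, 0.131]], [[-37, -3, -2], [-0.008, 0.013, 0.13]], [[-37, 2, -3], [-0.008, 0.012, 0.131]], [[-36, 7, -3], [-0.008, 0.013, 0.13]]]
[[[-37, 0, -3], [-0.015, 0.034, 0.086]], [[-36, 3, -4], [-0.015, 0.034, 0.086]], [[-36, 6, -6], [-0.015, 0.035, 0.086]], [[-35, 9, -7], [-0.015, 0.034, 0.086]], [[-34, 11, -7], [-0.016, 0.035, 0.087]]]
[[[-18, 28, 3], [-0.01, 0.043, 0.027]], [[-17, 28, 3], [-0.01, 0.044, 0.028]], [[-16, 28, 2], [-0.01, 0.043, 0.027]], [[-15, 29, 1], [-0.01, 0.044, 0.028]]]
```

{"op": "drive_tool", "data": {
  "motion": [
    [[-12, -34, -6], [-0.001, 0.006, 0.036]],
    [[-14, -33, -7], [-0.001, 0.006, 0.036]],
    [[-15, -32, -7], [-0.001, 0.006, 0.035]],
    [[-16, -32, -7], [-0.001, 0.006, 0.036]],
    [[-17, -32, -7], [-0.001, 0.005, 0.035]]
  ]
}}

```text
time_s: 0.6
position: [0.1986, 0.4144, 0.2345]
tcp_rot: [[-0.882, 0.47, -0.025], [0.469, 0.883, 0.015], [0.029, 0.002, -1.0]]
force: [1.0, -0.4, -0.3]
opening: 0.999
grasp_force: 0.0
```

{"op": "drive_tool", "data": {
  "motion": [
    [[-18, -31, -6], [-0.001, 0.006, 0.036]],
    [[-36, -8, -1], [-0.008, 0.013, 0.131]],
    [[-37, -3, -2], [-0.008, 0.013, 0.13]],
    [[-37, 2, -3], [-0.008, 0.012, 0.131]],
    [[-36, 7, -3], [-0.008, 0.013, 0.13]]
  ]
}}

```text
time_s: 1.1
position: [0.311, 0.2797, 0.241]
tcp_rot: [[-0.494, 0.868, -0.043], [0.865, 0.496, 0.078], [0.089, 0.002, -0.996]]
force: [1.3, 0.4, -0.4]
opening: 1.0
grasp_force: 0.0
```

{"op": "drive_tool", "data": {
  "motion": [
    [[-37, 0, -3], [-0.015, 0.034, 0.086]],
    [[-36, 3, -4], [-0.015, 0.034, 0.086]],
    [[-36, 6, -6], [-0.015, 0.035, 0.086]],
    [[-35, 9, -7], [-0.015, 0.034, 0.086]],
    [[-34, 11, -7], [-0.016, 0.035, 0.087]]
  ]
}}

```text
time_s: 1.6
position: [0.4007, 0.1191, 0.2401]
tcp_rot: [[-0.08, 0.997, -0.02], [0.962, 0.083, 0.261], [0.262, 0.002, -0.965]]
force: [0.9, 0.3, 0.6]
opening: 1.002
grasp_force: 0.0
```

{"op": "drive_tool", "data": {
  "motion": [
    [[-18, 28, 3], [-0.01, 0.043, 0.027]],
    [[-17, 28, 3], [-0.01, 0.044, 0.028]],
    [[-16, 28, 2], [-0.01, 0.043, 0.027]],
    [[-15, 29, 1], [-0.01, 0.044, 0.028]],
    [[0, 0, 0], [0, 0, 0]]
  ]
}}

```text
time_s: 2.1
position: [0.5192, 0.0624, 0.2089]
tcp_rot: [[0.031, 0.999, 0.017], [0.905, -0.035, 0.423], [0.424, 0.002, -0.906]]
force: [-1.1, -0.1, -0.6]
opening: 1.002
grasp_force: 0.0
```

Run:
```python
from h import *
s=read_state();a=capture('wrist');b=capture('side')
print(s['time_s'],s['position'],s['tcp_rot'].round(3).tolist(),s['joint_positions'].round(1))
print('bar top px',w2p('wrist',[(.5255,.1275,.132)],s),'vase rim',w2p('wrist',[(.532,.24,.155)],s))
cv2.imwrite('pics/w1.png',np.hstack([cv2.resize(a,(480,300)),cv2.resize(b[0:300],(320,150+50))[:0]])[:,:,::-1] if 0 else np.vstack([a[:,:,::-1],b[60:240,:,::-1]]))
```

```text
2.1 [0.51921805 0.06238771 0.20888822] [[0.031, 0.999, 0.017], [0.905, -0.035, 0.423], [0.424, 0.002, -0.906]] [-20.7  24.   98.6  25.7  68.  -30.7]
bar top px [[324.50390785 165.67726951]] vase rim [[327.6620022   36.59604809]]
```

View pics/w1.png

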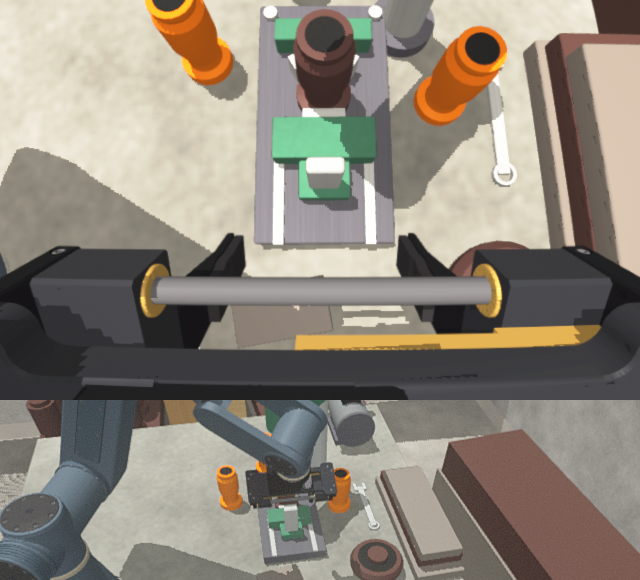

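The wrist view shows the bar top at (325,164), predicted at (324.5,165.7), and the vase rim at about (325,37). The estimate holds. The side view shows the gripper body is wide along its closing axis.

Run:
```python
from h import *
print(p2w('wrist',[(325,164)],.132),p2w('wrist',[(325,37)],.155))
plan([((.524,.101,.165),88.3,65),((.5253,.135,.0928),88.3,65)],vmax=25)
```

```text
[[0.52134913 0.13252906 0.132     ]] [[0.52459072 0.24370386 0.155     ]]
[[[4, 3, 19], [-0.0, -0.001, -0.001]], [[5, 2, 18], [-0.001, -0.001, -0.0]], [[4, 3, 19], [-0.0, -0.0, -0.001]], [[0, 0, 20], [-0.0, -0.0, 0.0]], [[0, 0, 20], [-0.0, -0.0, 0.0]]]
[[[0, 0, 20], [-0.0, -0.0, 0.0]], [[1, 0, 20], [-0.0, -0.0, 0.0]]]
```

{"op": "drive_tool", "data": {
  "motion": [
    [[4, 3, 19], [0, 0, 0]],
    [[5, 2, 18], [0, 0, 0]],
    [[4, 3, 19], [0, 0, 0]],
    [[0, 0, 20], [0, 0, 0]],
    [[0, 0, 20], [0, 0, 0]]
  ]
}}

```text
time_s: 2.7
position: [0.5237, 0.1197, 0.1294]
tcp_rot: [[0.025, 1.0, 0.012], [0.905, -0.028, 0.424], [0.424, 0.001, -0.906]]
force: [-0.9, -0.7, -0.3]
opening: 1.0
grasp_force: 0.0
```

{"op": "drive_tool", "data": {
  "motion": [
    [[0, 0, 20], [0, 0, 0]],
    [[1, 0, 20], [0, 0, 0]],
    [[0, 0, 0], [0, 0, 0]]
  ]
}}

```text
time_s: 3.0
position: [0.5224, 0.1382, 0.0924]
tcp_rot: [[0.026, 1.0, 0.007], [0.905, -0.027, 0.425], [0.425, -0.005, -0.905]]
force: [-0.9, -0.4, -0.6]
opening: 1.004
grasp_force: 0.0
```

{"op": "drive_tool", "data": {
  "motion": [
    [[0, 0, 0], [0, 0, 0]],
    [[0, 0, 0], [0, 0, 0]],
    [[0, 0, 0], [0, 0, 0]],
    [[0, 0, 0], [0, 0, 0]]
  ],
  "gripper": 0.0
}}

```text
time_s: 3.4
position: [0.5263, 0.1356, 0.0942]
tcp_rot: [[0.026, 1.0, 0.015], [0.905, -0.03, 0.424], [0.424, 0.002, -0.906]]
force: [0.5, -0.1, 0.7]
opening: 0.725
grasp_force: 0.0
```

{"op": "drive_tool", "data": {
  "motion": [
    [[0, 0, 0], [0, 0, 0]],
    [[0, 0, 0], [0, 0, 0]],
    [[0, 0, 0], [0, 0, 0]],
    [[0, 0, 0], [0, 0, 0]]
  ]
}}

```text
time_s: 3.8
position: [0.526, 0.1359, 0.0935]
tcp_rot: [[0.027, 1.0, 0.014], [0.905, -0.03, 0.424], [0.424, 0.001, -0.906]]
force: [0.8, 1.0, 1.0]
opening: 0.413
grasp_force: 30.0
```

Gripped at 36 mm, which matches the bar's width. Now I slide it open.

{"op": "drive_tool", "data": {
  "motion": [
    [[-5.5, 0, -2.5], [0, 0, 0]],
    [[-5.5, 0, -2.5], [0, 0, 0]],
    [[-5.5, 0, -2.5], [0, 0, 0]],
    [[-5.5, 0, -2.5], [0, 0, 0]],
    [[-5.5, 0, -2.5], [0, 0, 0]]
  ]
}}

```text
time_s: 4.3
position: [0.5251, 0.107, 0.0935]
tcp_rot: [[0.028, 1.0, 0.014], [0.904, -0.031, 0.427], [0.427, 0.001, -0.904]]
force: [2.5, 5.1, 0.1]
opening: 0.416
grasp_force: 30.0
```

{"op": "drive_tool", "data": {
  "motion": [
    [[-5.5, 0, -2.5], [0, 0, 0]],
    [[-5.5, 0, -2.5], [0, 0, 0]],
    [[-5.5, 0, -2.5], [0, 0, 0]],
    [[-5, 0, -2.5], [0, 0, 0]],
    [[0, 0, 0], [0, 0, 0]]
  ]
}}

```text
time_s: 4.8
position: [0.5244, 0.0873, 0.0935]
tcp_rot: [[0.031, 0.999, 0.013], [0.9, -0.034, 0.434], [0.434, -0.002, -0.901]]
force: [6.8, 19.6, -5.2]
opening: 0.403
grasp_force: 30.0
```

{"op": "drive_tool", "data": {
  "motion": [
    [[0, 0, 0], [0, 0, 0]],
    [[0, 0, 0], [0, 0, 0]]
  ]
}}

```text
time_s: 5.0
position: [0.5245, 0.0873, 0.0935]
tcp_rot: [[0.03, 0.999, 0.013], [0.901, -0.033, 0.433], [0.433, -0.001, -0.901]]
force: [7.3, 19.7, -6.1]
opening: 0.415
grasp_force: 30.0
```

{"op": "drive_tool", "data": {
  "motion": [
    [[2, 0, 1], [0, 0, 0]],
    [[0, 0, 0], [0, 0, 0]],
    [[0, 0, 0], [0, 0, 0]],
    [[0, 0, 0], [0, 0, 0]],
    [[0, 0, 0], [0, 0, 0]]
  ],
  "gripper": 1.0
}}

```text
time_s: 5.5
position: [0.5243, 0.0838, 0.093]
tcp_rot: [[0.027, 1.0, 0.014], [0.905, -0.031, 0.424], [0.424, 0.001, -0.906]]
force: [-0.0, -0.7, -0.0]
opening: 0.777
grasp_force: 0.0
```

{"op": "drive_tool", "data": {
  "motion": [
    [[0, 0, 0], [0, 0, 0]],
    [[0, 0, -20], [0, 0, 0]],
    [[0, 0, -30], [0, 0, 0]],
    [[0, 0, -40], [0, 0, 0]],
    [[0, 0, 0], [0, 0, 0]]
  ]
}}

```text
time_s: 6.0
position: [0.5265, 0.0434, 0.1782]
tcp_rot: [[0.025, 0.999, 0.023], [0.907, -0.032, 0.421], [0.421, 0.01, -0.907]]
force: [1.2, -0.5, 0.0]
opening: 0.999
grasp_force: 0.0
```

Run:
```python
from h import *
capture('side')
plan([((.44,.09,.22),55,52),((.465,.202,.182),30,42)])
```

```text
[[[11, -17, -4], [-0.06, 0.044, 0.1]], [[10, -18, -5], [-0.059, 0.044, 0.1]], [[8, -19, -6], [-0.06, 0.044, 0.099]], [[7, -19, -6], [-0.059, 0.043, 0.1]], [[6, -19, -8], [-0.06, 0.044, 0.099]]]
[[[15, -11, 24], [-0.074, 0.043, 0.08]], [[13, -14, 24], [-0.075, 0.043, 0.08]], [[11, -16, 23], [-0.074, 0.043, 0.08]], [[8, -19, 21], [-0.075, 0.043, 0.08]]]
```

{"op": "drive_tool", "data": {
  "motion": [
    [[11, -17, -4], [-0.06, 0.044, 0.1]],
    [[10, -18, -5], [-0.059, 0.044, 0.1]],
    [[8, -19, -6], [-0.06, 0.044, 0.099]],
    [[7, -19, -6], [-0.059, 0.043, 0.1]],
    [[6, -19, -8], [-0.06, 0.044, 0.099]]
  ]
}}

```text
time_s: 6.55
position: [0.4369, 0.0923, 0.2185]
tcp_rot: [[0.459, 0.817, 0.349], [0.641, -0.576, 0.507], [0.615, -0.009, -0.788]]
force: [-0.8, -0.0, -0.7]
opening: 1.0
grasp_force: 0.0
```

{"op": "drive_tool", "data": {
  "motion": [
    [[15, -11, 24], [-0.074, 0.043, 0.08]],
    [[13, -14, 24], [-0.075, 0.043, 0.08]],
    [[11, -16, 23], [-0.074, 0.043, 0.08]],
    [[8, -19, 21], [-0.075, 0.043, 0.08]]
  ]
}}

```text
time_s: 6.95
position: [0.4595, 0.1787, 0.1963]
tcp_rot: [[0.544, 0.614, 0.571], [0.422, -0.789, 0.446], [0.725, -0.002, -0.689]]
force: [0.6, 0.4, 0.9]
opening: 1.002
grasp_force: 0.0
```

{"op": "drive_tool", "data": {
  "motion": [
    [[0, 0, 0], [0, 0, 0]],
    [[0, 0, 0], [0, 0, 0]],
    [[0, 0, 0], [0, 0, 0]]
  ]
}}

```text
time_s: 7.25
position: [0.4615, 0.1774, 0.1974]
tcp_rot: [[0.541, 0.617, 0.572], [0.425, -0.787, 0.447], [0.726, 0.002, -0.688]]
force: [-0.0, -0.2, -0.0]
opening: 1.001
grasp_force: 0.0
```

Run:
```python
from h import *
s=read_state();a=capture('wrist');b=capture('side')
print(s['position'],s['tcp_rot'].round(3).tolist(),s['joint_positions'].round(1))
print('rim',w2p('wrist',[(.530,.24,.155)],s))
cv2.imwrite('pics/w2.png',np.vstack([a[:,:,::-1],b[60:240,:,::-1]]))
```

```text
[0.46146744 0.17740903 0.1974291 ] [[0.541, 0.617, 0.572], [0.425, -0.787, 0.447], [0.726, 0.002, -0.688]] [-17.1  20.1 136.4 100.1  37.2 -57.3]
rim [[313.27225242 159.17664555]]
```

View pics/w2.png

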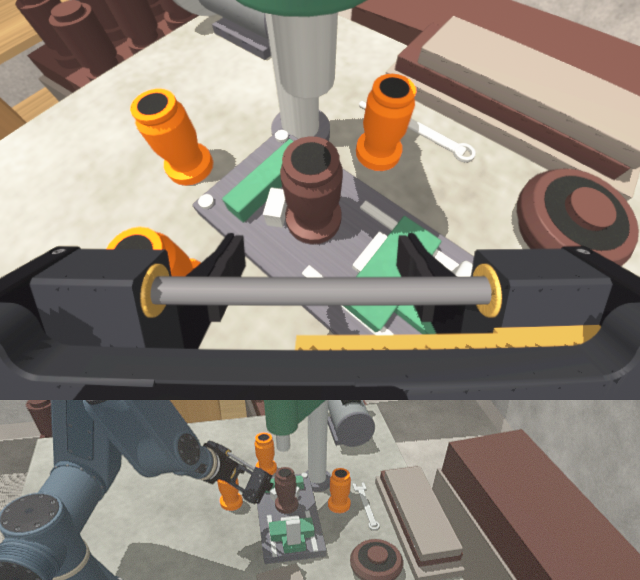

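The wrist view shows the vase rim centred at about (312,155), predicted at (313,159), with the jaw open. The arm is near a joint 3 limit, so I'll use a heading of about 36 degrees.

Run:
```python
from h import *
print('orange2 rim',p2w('top',[(205.2,277.6)],.125))
print('vase est', p2w('wrist',[(312,155.5)],.155))
g=np.array([.530,.240,.115])
R=RR(36,43)
for l in (51,100): 
  print(g-R[:,2]*l-R[:,1]*95-R[:,0]*37.5 if 0 else (g-R[:,2]*l/1e3-R[:,1]*.095-R[:,0]*.0375))
plan([((.476,.201,.177),36,43),((.541,.248,.102),36,43)],vmax=20)
```

```text
orange2 rim [[0.37524177 0.31430006 0.125     ]]
vase est [[0.53324309 0.2432158  0.155     ]]
[0.42329428 0.27990022 0.12235615]
[0.39430208 0.25883615 0.15577407]
[[[1, -5, 17], [-0.012, 0.004, 0.013]], [[2, -5, 16], [-0.012, 0.003, 0.013]], [[0, 0, 18], [-0.0, 0.0, -0.0]], [[0, 0, 18], [-0.0, 0.0, -0.0]], [[0, 0, 18], [-0.0, 0.0, -0.0]]]
[[[0, 0, 19], [-0.0, 0.0, -0.0]], [[0, 0, 18], [-0.0, 0.0, -0.0]], [[-1, 0, 19], [-0.0, 0.0, -0.0]]]
```

{"op": "drive_tool", "data": {
  "motion": [
    [[1, -5, 17], [-0.012, 0.004, 0.013]],
    [[2, -5, 16], [-0.012, 0.003, 0.013]],
    [[0, 0, 0], [0, 0, 0]],
    [[0, 0, 0], [0, 0, 0]]
  ]
}}

```text
time_s: 7.75
position: [0.4756, 0.2016, 0.1771]
tcp_rot: [[0.552, 0.589, 0.59], [0.401, -0.808, 0.431], [0.731, -0.002, -0.683]]
force: [0.6, 0.3, 0.1]
opening: 1.004
grasp_force: 0.0
```

Run:
```python
from h import *
s=read_state();print(s['position'],s['tcp_rot'].round(3).tolist(),s['joint_positions'].round(1))
plan([((.541,.249,.102),36,43)],vmax=20)
```

```text
[0.47564522 0.20159596 0.17706955] [[0.552, 0.589, 0.59], [0.401, -0.808, 0.431], [0.731, -0.002, -0.683]] [-10.4  25.  136.1 115.5  36.  -66.2]
[[[0, 0, 18], [-0.0, 0.0, -0.0]], [[0, 0, 18], [-0.0, 0.0, -0.0]], [[0, 0, 19], [-0.001, 0.0, -0.0]], [[0, 0, 18], [-0.0, 0.0, -0.0]], [[0, 0, 19], [-0.001, 0.0, -0.0]]]
[[[0, 0, 18], [-0.0, 0.001, -0.0]]]
```

{"op": "drive_tool", "data": {
  "motion": [
    [[0, 0, 18], [0, 0, 0]],
    [[0, 0, 18], [0, 0, 0]],
    [[0, 0, 19], [0, 0, 0]],
    [[0, 0, 18], [0, 0, 0]],
    [[0, 0, 19], [0, 0, 0]]
  ]
}}

```text
time_s: 8.25
position: [0.5308, 0.2408, 0.1145]
tcp_rot: [[0.552, 0.588, 0.592], [0.4, -0.809, 0.431], [0.732, -0.001, -0.682]]
force: [0.6, 0.8, -0.0]
opening: 0.999
grasp_force: 0.0
```

{"op": "drive_tool", "data": {
  "motion": [
    [[0, 0, 18], [0, 0, 0]],
    [[0, 0, 0], [0, 0, 0]],
    [[0, 0, 0], [0, 0, 0]]
  ]
}}

```text
time_s: 8.55
position: [0.5404, 0.2486, 0.1024]
tcp_rot: [[0.553, 0.588, 0.59], [0.4, -0.809, 0.431], [0.731, -0.002, -0.682]]
force: [0.1, 0.8, 0.1]
opening: 1.0
grasp_force: 0.0
```

Run:
```python
from h import *
s=read_state();a=capture('wrist')
print(s['position'],s['tcp_rot'].round(3).tolist(),s['joint_positions'].round(1))
cv2.imwrite('pics/w3.png',a[:,:,::-1])
```

```text
[0.54035093 0.24864238 0.10235726] [[0.553, 0.588, 0.59], [0.4, -0.809, 0.431], [0.731, -0.002, -0.682]] [ -0.5  38.8 128.  133.6  37.  -76.8]
```

View pics/w3.png

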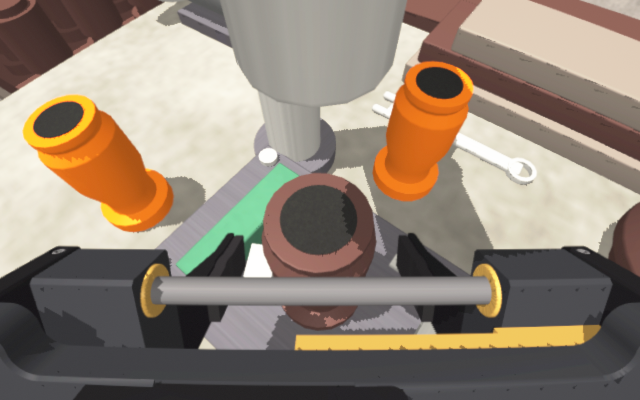

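The vase sits centred between the fingers, its rim at about (320,219). I check its depth from that pixel, then close.

Run:
```python
from h import *
print(p2w('wrist',[(320,219)],.155))
```

```text
[[0.52951347 0.24160459 0.155     ]]
```

{"op": "drive_tool", "data": {
  "motion": [
    [[0, 0, 0], [0, 0, 0]],
    [[0, 0, 0], [0, 0, 0]],
    [[0, 0, 0], [0, 0, 0]],
    [[0, 0, 0], [0, 0, 0]],
    [[0, 0, 0], [0, 0, 0]]
  ],
  "gripper": 0.0
}}

```text
time_s: 9.1
position: [0.54, 0.2496, 0.1022]
tcp_rot: [[0.552, 0.589, 0.59], [0.401, -0.808, 0.432], [0.731, -0.002, -0.682]]
force: [-0.8, 0.9, 1.8]
opening: 0.675
grasp_force: 30.0
```

{"op": "drive_tool", "data": {
  "motion": [
    [[0, 0, 0], [0, 0, 0]],
    [[0, 0, 0], [0, 0, 0]]
  ]
}}

```text
time_s: 9.3
position: [0.5401, 0.2496, 0.1022]
tcp_rot: [[0.552, 0.589, 0.59], [0.401, -0.808, 0.432], [0.731, -0.002, -0.682]]
force: [-0.9, 1.0, 2.8]
opening: 0.674
grasp_force: 30.0
```

Gripped at about 59 mm. I lift a little first, then lift and back out together.

Run:
```python
from h import *
plan([((.540,.2496,.124),36,43),((.48,.195,.172),30,43),((.47,.08,.25),5,43)],vmax=15)
```

```text
[[[8, 0, -7], [-0.001, 0.0, -0.0]], [[8, 0, -8], [-0.002, 0.0, -0.0]], [[-3, 1, -13], [-0.011, 0.0, 0.01]], [[-3, 1, -13], [-0.011, 0.0, 0.01]], [[-3, 2, -13], [-0.011, 0.0, 0.01]]]
[[[-3, 2, -13], [-0.011, 0.0, 0.01]], [[-3, 2, -13], [-0.011, 0.0, 0.01]], [[-2, 2, -13], [-0.011, 0.0, 0.011]], [[-3, 2, -13], [-0.01, 0.0, 0.01]], [[1, 10, -10], [-0.032, 0.0, 0.03]]]
[[[2, 10, -10], [-0.032, 0.0, 0.03]], [[2, 10, -10], [-0.032, 0.0, 0.03]], [[2, 10, -9], [-0.032, 0.0, 0.03]], [[2, 10, -9], [-0.032, 0.0, 0.03]], [[3, 11, -9], [-0.032, 0.0, 0.03]]]
[[[3, 11, -8], [-0.032, 0.0, 0.029]], [[3, 11, -8], [-0.032, 0.0, 0.03]], [[4, 11, -7], [-0.032, 0.0, 0.029]], [[4, 11, -7], [-0.031, 0.0, 0.03]]]
```

{"op": "drive_tool", "data": {
  "motion": [
    [[4, 0, -4], [0, 0, 0]],
    [[6, 0, -5], [0, 0, 0]],
    [[6, 0, -6], [0, 0, 0]],
    [[0, 0, 0], [0, 0, 0]]
  ]
}}

```text
time_s: 9.7
position: [0.5393, 0.2483, 0.1229]
tcp_rot: [[0.556, 0.588, 0.588], [0.402, -0.809, 0.429], [0.728, -0.001, -0.686]]
force: [0.2, -0.5, -7.6]
opening: 0.68
grasp_force: 30.0
```

{"op": "drive_tool", "data": {
  "motion": [
    [[-3, 1, -13], [-0.011, 0, 0.01]],
    [[-3, 1, -13], [-0.011, 0, 0.01]],
    [[-3, 2, -13], [-0.011, 0, 0.01]],
    [[-3, 2, -13], [-0.011, 0, 0.01]],
    [[-3, 2, -13], [-0.011, 0, 0.01]]
  ]
}}

```text
time_s: 10.2
position: [0.4961, 0.2091, 0.1577]
tcp_rot: [[0.582, 0.525, 0.621], [0.358, -0.851, 0.384], [0.73, -0.001, -0.683]]
force: [-0.9, 0.2, -7.5]
opening: 0.678
grasp_force: 30.0
```

{"op": "drive_tool", "data": {
  "motion": [
    [[-2, 2, -13], [-0.011, 0, 0.011]],
    [[-3, 2, -13], [-0.01, 0, 0.01]],
    [[0, 0, 0], [0, 0, 0]],
    [[0, 0, 0], [0, 0, 0]]
  ]
}}

```text
time_s: 10.6
position: [0.4806, 0.1946, 0.172]
tcp_rot: [[0.59, 0.501, 0.633], [0.34, -0.866, 0.367], [0.732, -0.001, -0.682]]
force: [0.8, 0.3, -8.1]
opening: 0.68
grasp_force: 30.0
```

Run:
```python
from h import *
s=read_state();print(s['position'],s['tcp_rot'].round(3).tolist(),s['joint_positions'].round(1),s['opening'])
plan([((.48,.13,.21),20,43),((.50,.05,.26),0,43),((.54,-.04,.27),-25,43),((.59,-.12,.27),-55,43)],vmax=18)
```

```text
[0.4805956  0.19457458 0.1719832 ] [[0.59, 0.501, 0.633], [0.34, -0.866, 0.367], [0.732, -0.001, -0.682]] [ -7.7  26.1 137.3 128.6  35.1 -72.1] 0.6802453027137261
[[[1, 11, -10], [-0.026, -0.0, 0.024]], [[1, 11, -10], [-0.026, -0.0, 0.024]], [[2, 12, -9], [-0.026, -0.0, 0.024]], [[2, 12, -9], [-0.026, -0.0, 0.023]], [[2, 12, -9], [-0.025, -0.001, 0.024]]]
[[[5, 14, -7], [-0.043, 0.0, 0.04]], [[6, 14, -6], [-0.042, 0.0, 0.04]], [[6, 13, -6], [-0.043, 0.0, 0.039]], [[7, 14, -5], [-0.042, 0.0, 0.04]], [[7, 13, -4], [-0.043, 0.0, 0.039]]]
[[[8, 14, -4], [-0.042, 0.001, 0.04]], [[6, 15, 4], [-0.053, -0.0, 0.05]], [[6, 14, 5], [-0.053, -0.0, 0.049]], [[7, 14, 5], [-0.053, -0.0, 0.05]], [[8, 13, 6], [-0.053, -0.0, 0.049]]]
[[[9, 13, 7], [-0.054, -0.0, 0.05]], [[9, 11, 7], [-0.054, -0.0, 0.049]], [[9, 9, 10], [-0.064, -0.0, 0.06]], [[9, 7, 10], [-0.064, -0.0, 0.059]], [[10, 6, 10], [-0.064, -0.0, 0.06]]]
[[[10, 5, 11], [-0.064, -0.0, 0.059]], [[11, 4, 11], [-0.063, -0.0, 0.06]], [[11, 2, 12], [-0.064, -0.0, 0.059]]]
```

Run:
```python
from h import *
plan([((.495,.165,.195),15,43),((.50,.12,.22),-5,43),((.52,.06,.255),-25,43),((.55,-.03,.27),-45,43),((.59,-.12,.27),-65,43)],vmax=20)
```

```text
[[[5, 11, -6], [-0.064, -0.0, 0.059]], [[6, 11, -5], [-0.064, -0.0, 0.06]], [[6, 11, -4], [-0.065, -0.0, 0.059]], [[5, 15, -7], [-0.085, -0.0, 0.079]], [[6, 15, -6], [-0.085, -0.0, 0.08]]]
[[[6, 15, -6], [-0.085, -0.0, 0.079]], [[11, 14, -1], [-0.064, -0.0, 0.06]], [[12, 14, 0], [-0.064, -0.0, 0.059]], [[12, 13, 0], [-0.064, -0.0, 0.06]], [[13, 13, 1], [-0.064, -0.0, 0.059]]]
[[[11, 14, 8], [-0.051, -0.0, 0.048]], [[12, 13, 8], [-0.051, -0.0, 0.048]], [[12, 12, 9], [-0.051, -0.0, 0.047]], [[13, 10, 9], [-0.051, -0.0, 0.048]], [[13, 10, 10], [-0.051, -0.0, 0.047]]]
[[[13, 7, 13], [-0.051, -0.0, 0.048]], [[13, 6, 14], [-0.051, -0.0, 0.048]], [[13, 4, 14], [-0.051, -0.0, 0.047]], [[13, 3, 14], [-0.051, -0.0, 0.048]], [[13, 2, 15], [-0.051, -0.0, 0.047]]]
```

{"op": "drive_tool", "data": {
  "motion": [
    [[5, 11, -6], [-0.064, 0, 0.059]],
    [[6, 11, -5], [-0.064, 0, 0.06]],
    [[6, 11, -4], [-0.065, 0, 0.059]]
  ]
}}

```text
time_s: 10.9
position: [0.4952, 0.1646, 0.1938]
tcp_rot: [[0.661, 0.256, 0.706], [0.174, -0.967, 0.187], [0.73, -0.001, -0.683]]
force: [0.5, -0.8, -7.9]
opening: 0.677
grasp_force: 30.0
```

Run:
```python
from h import *
s=read_state();print(s['position'],s['tcp_rot'].round(3).tolist(),s['joint_positions'].round(1),s['opening'])
```

```text
[0.49517352 0.16464522 0.19382794] [[0.661, 0.256, 0.706], [0.174, -0.967, 0.187], [0.73, -0.001, -0.683]] [ -1.6  21.4 135.7 151.3  25.5 -75. ] 0.6772853743217074
```

{"op": "drive_tool", "data": {
  "motion": [
    [[5, 15, -7], [-0.085, 0, 0.079]],
    [[6, 15, -6], [-0.085, 0, 0.08]],
    [[6, 15, -6], [-0.085, 0, 0.079]],
    [[0, 0, 0], [0, 0, 0]]
  ]
}}

```text
time_s: 11.3
position: [0.502, 0.1315, 0.214]
tcp_rot: [[0.676, 0.011, 0.737], [0.012, -1.0, 0.004], [0.737, 0.006, -0.676]]
force: [0.1, 0.8, -7.3]
opening: 0.676
grasp_force: 30.0
```

Run:
```python
from h import *
s=read_state();print(s['position'],s['tcp_rot'].round(3).tolist(),s['joint_positions'].round(1),s['opening'])
```

```text
[0.50201175 0.13153227 0.21404456] [[0.676, 0.011, 0.737], [0.012, -1.0, 0.004], [0.737, 0.006, -0.676]] [  4.2  18.1 133.2 188.9  18.9 -96.3] 0.6757458166719491
```

Run:
```python
from h import *
plan([((.51,.09,.24),-15,43),((.53,.03,.265),-35,43),((.56,-.05,.27),-50,43),((.59,-.12,.27),-65,43)],vmax=16)
```

```text
[[[6, 10, -3], [-0.049, -0.002, 0.047]], [[6, 10, -2], [-0.049, -0.002, 0.048]], [[7, 10, -2], [-0.049, -0.002, 0.047]], [[8, 11, -2], [-0.049, -0.003, 0.048]], [[8, 10, 2], [-0.051, 0.0, 0.048]]]
[[[9, 10, 2], [-0.051, 0.0, 0.047]], [[9, 10, 3], [-0.051, 0.0, 0.048]], [[10, 9, 3], [-0.051, 0.0, 0.047]], [[11, 8, 4], [-0.051, 0.0, 0.048]], [[9, 8, 8], [-0.032, 0.0, 0.03]]]
[[[9, 7, 8], [-0.032, 0.0, 0.03]], [[9, 7, 8], [-0.032, 0.0, 0.03]], [[9, 7, 9], [-0.032, 0.0, 0.03]], [[9, 6, 9], [-0.032, 0.0, 0.029]], [[10, 5, 9], [-0.031, 0.0, 0.03]]]
[[[10, 4, 11], [-0.038, 0.0, 0.036]], [[10, 4, 11], [-0.038, 0.0, 0.036]], [[10, 3, 11], [-0.039, 0.0, 0.035]], [[10, 2, 11], [-0.038, 0.0, 0.036]], [[10, 1, 11], [-0.039, 0.001, 0.035]]]
```

{"op": "drive_tool", "data": {
  "motion": [
    [[6, 10, -3], [-0.049, -0.002, 0.047]],
    [[6, 10, -2], [-0.049, -0.002, 0.048]],
    [[7, 10, -2], [-0.049, -0.002, 0.047]],
    [[8, 11, -2], [-0.049, -0.003, 0.048]],
    [[8, 10, 2], [-0.051, 0, 0.048]]
  ]
}}

```text
time_s: 11.8
position: [0.5134, 0.0816, 0.2406]
tcp_rot: [[0.651, -0.292, 0.7], [-0.194, -0.956, -0.218], [0.733, 0.006, -0.68]]
force: [1.5, -1.0, -8.3]
opening: 0.678
grasp_force: 30.0
```

{"op": "drive_tool", "data": {
  "motion": [
    [[9, 10, 2], [-0.051, 0, 0.047]],
    [[9, 10, 3], [-0.051, 0, 0.048]],
    [[10, 9, 3], [-0.051, 0, 0.047]],
    [[11, 8, 4], [-0.051, 0, 0.048]],
    [[9, 8, 8], [-0.032, 0, 0.03]]
  ]
}}

```text
time_s: 12.3
position: [0.5326, 0.0066, 0.2364]
tcp_rot: [[0.534, -0.564, 0.63], [-0.379, -0.826, -0.418], [0.756, -0.015, -0.654]]
force: [-0.2, 0.5, -9.2]
opening: 0.679
grasp_force: 30.0
```

Run:
```python
from h import *
s=read_state();print(s['position'],s['tcp_rot'].round(3).tolist(),s['joint_positions'].round(1),s['opening'])
plan([((.56,-.05,.27),-50,43),((.59,-.12,.27),-65,43)],vmax=16)
```

```text
[0.53257354 0.00662332 0.23637688] [[0.534, -0.564, 0.63], [-0.379, -0.826, -0.418], [0.756, -0.015, -0.654]] [   5.5   19.   123.5  261.8   28.8 -141.6] 0.679117032081557
[[[12, 6, 4], [-0.043, -0.007, 0.034]], [[13, 6, 4], [-0.043, -0.007, 0.034]], [[13, 5, 4], [-0.043, -0.007, 0.035]], [[13, 4, 4], [-0.042, -0.007, 0.034]], [[13, 4, 4], [-0.043, -0.007, 0.035]]]
[[[10, 4, 11], [-0.038, 0.0, 0.036]], [[10, 4, 11], [-0.038, 0.0, 0.036]], [[10, 3, 11], [-0.038, 0.0, 0.035]], [[10, 2, 11], [-0.039, 0.0, 0.036]], [[10, 1, 11], [-0.038, 0.0, 0.035]]]
```

Joint 4 sits at its 262° limit, so I need the other wrist branch. I fit a quick kinematic model from the logged states and plan with joint values.

```bash
cat > kin.py <<'E'
from h import *
from scipy.optimize import least_squares
D=[([62.023,30.274,82.151,0,67.69,-10.227],[.19017,.5946,.20095]),
([-20.7,24,98.6,25.7,68,-30.7],[.5192,.0624,.2089]),
([-17.1,20.1,136.4,100.1,37.2,-57.3],[.46147,.17741,.19743]),
([-10.4,25,136.1,115.5,36,-66.2],[.47564,.2016,.17707]),
([-.5,38.8,128,133.6,37,-76.8],[.54035,.24864,.10236]),
([-7.7,26.1,137.3,128.6,35.1,-72.1],[.4806,.19457,.17198]),
([-1.6,21.4,135.7,151.3,25.5,-75],[.49517,.16465,.19383]),
([4.2,18.1,133.2,188.9,18.9,-96.3],[.50201,.13153,.21404]),
([5.5,19,123.5,261.8,28.8,-141.6],[.53257,.00662,.23638])]
def fk(q,P):
    h,a1,a2,a3,a3p,L=P; r=np.radians
    A=Ro.from_euler('z',q[0],degrees=True); F=A*Ro.from_euler('y',q[1]+q[2],degrees=True)
    W=np.array([0,0,h])+A.apply([a1,0,0])+(A*Ro.from_euler('y',q[1],degrees=True)).apply([0,0,a2])+F.apply([a3p,0,a3])
    R=(F*Ro.from_euler('z',q[3],degrees=True)*Ro.from_euler('y',q[4],degrees=True)*Ro.from_euler('z',q[5]+90,degrees=True)).as_matrix()
    return W+L*R[:,2],R
_r=least_squares(lambda P:np.ravel([fk(q,P)[0]-p for q,p in D]),[.3,0,.4,.4,0,.25]); P=_r.x
lo=np.array([-176,-43,13,-81,1,-163]);hi=np.array([176,126,139.5,261,151,163])
def ik(p,h,pt,q0):
    R=RR(h,pt)
    def f(q):
        x,Q=fk(q,P); return np.r_[(x-p)*10,Ro.from_matrix(Q.T@R).as_rotvec()]
    s=least_squares(f,np.clip(q0,lo+.1,hi-.1),bounds=(lo,hi)); return s.x,np.linalg.norm(s.fun)
E
python3 - <<'E'
from kin import *
print(P.round(4),abs(_r.fun).max()); print(fk(D[8][0],P)[1].round(3).tolist())
tg=np.array([.6035,-.198])
for h in (-110,-95,-85,-70,-55,-40,-20,0,120,100,80):
    d=np.array([np.cos(np.radians(h)),np.sin(np.radians(h))]); c=tg+.0139*d
    best=min((ik(np.array([*c,.107+.1]),h,43,q0) for q0 in ([0,30,90,a,30,b] for a in(-60,0,60,120,180,240) for b in(-120,-60,0,60,120))),key=lambda t:t[1])
    print(h,best[0].round(0),round(best[1],3))
E
```

```text
Traceback (most recent call last):
NameError: name '_r' is not defined
```

```bash
sed -i 's/^_r=/fit=/; s/P=_r.x/P=fit.x/' kin.py
python3 - <<'E'
from kin import *
print(P.round(4),abs(fit.fun).max()); print(fk(D[8][0],P)[1].round(3).tolist())
tg=np.array([.6035,-.198])
for h in (-110,-95,-85,-70,-55,-40,-20,0,120,100,80):
    d=np.array([np.cos(np.radians(h)),np.sin(np.radians(h))]); c=tg+.0139*d
    L=[ik(np.array([*c,.107+.1]),h,43,q0) for q0 in ([0,30,90,a,30,b] for a in(-60,0,60,120,180,240) for b in(-120,-60,0,60,120))]
    S={tuple((x.round(0)+0.).tolist()) for x,e in L if e<.005}
    print(h,S or min(L,key=lambda t:t[1]))
E
```

```text
[ 0.4078 -0.124   0.6781  0.5063  0.1529  0.4648] 0.17383531172237762
[[0.533, -0.563, 0.631], [-0.378, -0.826, -0.418], [0.757, -0.015, -0.653]]
-110 {(9.0, 44.0, 74.0, -40.0, 89.0, -141.0)}
-95 {(11.0, 39.0, 84.0, -46.0, 78.0, -145.0)}
-85 {(12.0, 37.0, 91.0, -50.0, 70.0, -147.0)}
-70 {(12.0, 32.0, 101.0, -59.0, 58.0, -149.0)}
-55 {(9.0, 29.0, 110.0, -72.0, 44.0, -150.0)}
-40 (array([   1.37734812,   25.94061724,  118.42912541,  261.        ,
         28.89645021, -139.58587634]), np.float64(0.027818952393387865))
-20 {(-16.0, 24.0, 122.0, 192.0, 13.0, -100.0)}
0 {(-36.0, 25.0, 119.0, 100.0, 26.0, -37.0)}
120 {(-32.0, 57.0, 46.0, 23.0, 119.0, -58.0)}
100 {(-38.0, 52.0, 57.0, 31.0, 108.0, -48.0)}
80 {(-44.0, 46.0, 70.0, 38.0, 94.0, -41.0)}
```

```bash
python3 - <<'E'
s=open('kin.py').read()
s=s.replace("h,a1,a2,a3,a3p,L=P","h,a1,a2,a3,a3p,L,ly,e,ey=P").replace("apply([a1,0,0])","apply([a1,ly,0])")
s=s.replace("    return W+L*R[:,2],R","    G=F*Ro.from_euler('z',q[3],degrees=True)*Ro.from_euler('y',q[4],degrees=True)\n    return W+G.apply([e,ey,L]),R")
s=s.replace("[.3,0,.4,.4,0,.25])","[.3,0,.4,.4,0,.25,0,0,0])")
open('kin.py','w').write(s)
E
cat > t.py <<'E'
from kin import *
print(P.round(4),abs(fit.fun).max())
tg=np.array([.6035,-.198])
for h in (-110,-95,-85,-70,-55,-40,-20,0,120,100,80):
    d=np.array([np.cos(np.radians(h)),np.sin(np.radians(h))]); c=tg+.0139*d
    L=[ik(np.array([*c,.107+.1]),h,43,q0) for q0 in ([0,30,90,a,30,b] for a in(-60,0,60,120,180,240) for b in(-120,0,120))]
    S={tuple((x.round(0)+0.).tolist()) for x,e in L if e<.005}
    print(h,S or min(L,key=lambda t:t[1]))
E
python3 t.py
```

```text
[2.729e-01 4.000e-04 5.883e-01 3.917e-01 1.142e-01 3.252e-01 1.111e-01
 7.000e-04 2.000e-04] 0.00047291990787518
-110 {(-8.0, 41.0, 78.0, -47.0, 78.0, -151.0)}
-95 {(-8.0, 37.0, 87.0, -53.0, 66.0, -155.0)}
-85 {(-8.0, 34.0, 93.0, -58.0, 57.0, -157.0)}
-70 {(-11.0, 31.0, 101.0, -68.0, 43.0, -160.0)}
-55 (array([ -15.20952847,   27.9752029 ,  108.27087071,  -81.        ,
         28.2612443 , -160.34284366]), np.float64(0.00846294900083165))
-40 {(-22.0, 26.0, 114.0, 247.0, 14.0, -144.0)}
-20 {(-33.0, 25.0, 118.0, 132.0, 13.0, -51.0)}
0 {(-43.0, 26.0, 115.0, 88.0, 30.0, -30.0)}
120 {(-37.0, 51.0, 54.0, 19.0, 118.0, -64.0)}
100 {(-41.0, 47.0, 63.0, 29.0, 107.0, -52.0)}
80 {(-46.0, 42.0, 75.0, 37.0, 94.0, -43.0)}
```

The fit is good (0.5 mm). I check a path that rewinds the wrist and crosses to the j4<0 branch farther out.

```bash
cat >> kin.py <<'E'
def check(wps,step=.03,ang=7):
    s=read_state();q=s['joint_positions'];p=s['position'];z=s['tcp_rot'][:,2];h=np.degrees(np.arctan2(z[1],z[0]));pt=np.degrees(np.arcsin(-z[2]))
    for w in wps:
        n=int(max(np.ceil(np.linalg.norm(np.array(w[0])-p)/step),np.ceil(abs(w[1]-h)/ang),1));mx=0;er=0
        for k in range(1,n+1):
            a=k/n;q1,e=ik(p+(np.array(w[0])-p)*a,h+(w[1]-h)*a,pt+(w[2]-pt)*a,q);mx=max(mx,abs(q1-q).max());er=max(er,e);q=q1
        p,h,pt=np.array(w[0]),w[1],w[2];print(w,q.round(0),'maxstep',round(mx,1),'err',round(er,4))
E
python3 - <<'E'
from kin import *
check([((.53,0,.27),0,43),((.53,0,.27),20,43),((.60,-.05,.30),40,43),((.70,-.06,.31),30,43),((.70,-.08,.31),10,43),((.70,-.08,.31),-10,43),((.70,-.1,.31),-30,43),((.70,-.12,.31),-50,43),((.65,-.15,.27),-80,43),((.605,-.212,.207),-90,43),((.605,-.212,.107),-90,43)])
E
```

```text
((0.53, 0, 0.27), 0, 43) [-22.   8. 129.  95.  16. -21.] maxstep 67.0 err 0.0
((0.53, 0, 0.27), 20, 43) [-35.  10. 125.  73.  39. -24.] maxstep 9.2 err 0.0
((0.6, -0.05, 0.3), 40, 43) [-40.  18. 105.  55.  61. -20.] maxstep 6.2 err 0.0
((0.7, -0.06, 0.31), 30, 43) [-32.  22.  96.  56.  51.  -5.] maxstep 4.0 err 0.0
((0.7, -0.08, 0.31), 10, 43) [-28.  19. 102.  57.  32.  10.] maxstep 6.5 err 0.0
((0.7, -0.08, 0.31), -10, 43) [-19.  18. 104.  28.  13.  57.] maxstep 24.9 err 0.0
((0.7, -0.1, 0.31), -30, 43) [-11.  20. 100. -44.  20. 146.] maxstep 36.4 err 0.0
((0.7, -0.12, 0.31), -50, 43) [ -6.  24.  91. -48.  40. 163.] maxstep 11.5 err 0.0533
((0.65, -0.15, 0.27), -80, 43) [ -9.  28.  82. -35.  62. 163.] maxstep 4.9 err 0.338
((0.605, -0.212, 0.207), -90, 43) [-17.  30.  87. -31.  57. 163.] maxstep 2.1 err 0.4395
((0.605, -0.212, 0.107), -90, 43) [-19.  37.  90. -29.  47. 163.] maxstep 2.6 err 0.5149
```

Run:
```python
from kin import *
for c in ((.51,.07,.24),(.50,.08,.22),(.50,.03,.23),(.53,0,.23)):
    print(c);check([(c,-30,43),(c,0,43),(c,25,43),(c,45,43)],ang=3)
print('long')
c=(.605,-.2,.30)
check([((.51,.07,.24),-30,43),((.51,.07,.24),45,43),((.56,-.1,.30),60,43),(c,90,43),(c,120,43),(c,150,43),(c,180,43),(c,210,43),(c,240,43),(c,270,43),((.6035,-.212,.207),270,43),((.6035,-.212,.107),270,43)])
```

```text
(0.51, 0.07, 0.24)
((0.51, 0.07, 0.24), -30, 43) [  13.   18.  125.  261.   30. -139.] maxstep 2.6 err 0.0592
((0.51, 0.07, 0.24), 0, 43) [ -9.  12. 133. 151.  13. -67.] maxstep 20.7 err 0.0343
((0.51, 0.07, 0.24), 25, 43) [-28.  13. 131.  86.  36. -37.] maxstep 13.7 err 0.0
((0.51, 0.07, 0.24), 45, 43) [-34.  17. 123.  65.  52. -37.] maxstep 3.6 err 0.0
(0.5, 0.08, 0.22)
((0.5, 0.08, 0.22), -30, 43) [  16.   20.  126.  261.   31. -136.] maxstep 3.4 err 0.035
((0.5, 0.08, 0.22), 0, 43) [ -7.  16. 135. 164.  18. -79.] maxstep 14.2 err 0.0085
((0.5, 0.08, 0.22), 25, 43) [-27.  16. 134.  95.  35. -47.] maxstep 11.5 err 0.0
((0.5, 0.08, 0.22), 45, 43) [-34.  19. 126.  69.  50. -43.] maxstep 4.6 err 0.0
(0.5, 0.03, 0.23)
((0.5, 0.03, 0.23), -30, 43) [   7.   17.  127.  261.   27. -143.] maxstep 1.8 err 0.0018
((0.5, 0.03, 0.23), 0, 43) [-18.  13. 136. 136.  20. -61.] maxstep 16.5 err 0.0
((0.5, 0.03, 0.23), 25, 43) [-36.  15. 132.  83.  40. -42.] maxstep 9.4 err 0.0
((0.5, 0.03, 0.23), 45, 43) [-41.  19. 123.  63.  55. -41.] maxstep 3.6 err 0.0
(0.53, 0, 0.23)
((0.53, 0, 0.23), -30, 43) [
[... 639 characters left out ...]
, -0.2, 0.3), 120, 43) [-37.  48.  46.  21. 128. -60.] maxstep 4.3 err 0.0
((0.605, -0.2, 0.3), 150, 43) [-29.  53.  36.   1. 138. -88.] maxstep 6.4 err 0.0
((0.605, -0.2, 0.3), 180, 43) [ -21.   52.   37.  -21.  134. -119.] maxstep 6.6 err 0.0
((0.605, -0.2, 0.3), 210, 43) [ -14.   47.   49.  -35.  117. -140.] maxstep 5.1 err 0.0
((0.605, -0.2, 0.3), 240, 43) [  -8.   39.   66.  -43.   95. -154.] maxstep 4.8 err 0.0
((0.605, -0.2, 0.3), 270, 43) [  -6.   29.   86.  -53.   68. -163.] maxstep 5.8 err 0.0349
((0.6035, -0.212, 0.207), 270, 43) [  -8.   36.   90.  -56.   61. -156.] maxstep 2.5 err 0.0079
((0.6035, -0.212, 0.107), 270, 43) [  -8.   44.   93.  -62.   55. -145.] maxstep 2.9 err 0.0
```

{"op": "drive_tool", "data": {
  "motion": [
    [[0, 0, 0], [0.029, 0, -0.027]],
    [[0, 0, 0], [0.029, 0, -0.027]],
    [[0, 0, 0], [0.029, 0, -0.027]],
    [[0, 0, 0], [0.029, 0, -0.027]],
    [[0, 0, 0], [0.029, 0, -0.027]]
  ]
}}

```text
time_s: 12.8
position: [0.5329, 0.0075, 0.2367]
tcp_rot: [[0.6, -0.386, 0.701], [-0.258, -0.923, -0.287], [0.757, -0.009, -0.653]]
force: [0.5, 0.6, -8.8]
opening: 0.676
grasp_force: 30.0
```

{"op": "drive_tool", "data": {
  "motion": [
    [[0, 0, 0], [0.029, 0, -0.027]],
    [[0, 0, 0], [0.029, 0, -0.027]],
    [[0, 0, 0], [0.029, 0, -0.027]],
    [[0, 0, 0], [0.029, 0, -0.027]],
    [[0, 0, 0], [0.029, 0, -0.027]]
  ]
}}

```text
time_s: 13.3
position: [0.5325, 0.0078, 0.2363]
tcp_rot: [[0.641, -0.196, 0.742], [-0.129, -0.981, -0.148], [0.757, -0.001, -0.654]]
force: [0.2, -0.2, -6.9]
opening: 0.678
grasp_force: 30.0
```

{"op": "drive_tool", "data": {
  "motion": [
    [[0, 0, 0], [0.029, 0, -0.027]],
    [[0, 0, 0], [0.029, 0, -0.027]],
    [[0, 0, 0], [0.029, 0, -0.027]],
    [[0, 0, 0], [0.029, 0, -0.027]],
    [[0, 0, 0], [0.029, 0, -0.027]]
  ]
}}

```text
time_s: 13.8
position: [0.5325, 0.0077, 0.2364]
tcp_rot: [[0.654, 0.002, 0.757], [0.007, -1.0, -0.003], [0.757, 0.007, -0.654]]
force: [1.1, -0.5, -8.5]
opening: 0.678
grasp_force: 30.0
```

{"op": "drive_tool", "data": {
  "motion": [
    [[0, 0, 0], [0.029, 0, -0.027]],
    [[0, 0, 0], [0.029, 0, -0.027]],
    [[0, 0, 0], [0.029, 0, -0.027]],
    [[0, 0, 0], [0.029, 0, -0.027]],
    [[0, 0, 0], [0.029, 0, -0.027]]
  ]
}}

```text
time_s: 14.3
position: [0.5324, 0.0079, 0.2365]
tcp_rot: [[0.64, 0.2, 0.742], [0.142, -0.98, 0.142], [0.755, 0.014, -0.655]]
force: [0.1, -0.6, -7.8]
opening: 0.677
grasp_force: 30.0
```

{"op": "drive_tool", "data": {
  "motion": [
    [[0, 0, 0], [0.029, 0, -0.027]],
    [[0, 0, 0], [0.029, 0, -0.027]],
    [[0, 0, 0], [0.029, 0, -0.027]],
    [[0, 0, 0], [0.029, 0, -0.027]],
    [[0, 0, 0], [0.029, 0, -0.027]]
  ]
}}

```text
time_s: 14.8
position: [0.5321, 0.0078, 0.2364]
tcp_rot: [[0.6, 0.389, 0.699], [0.271, -0.921, 0.28], [0.753, 0.021, -0.658]]
force: [0.4, 0.6, -8.6]
opening: 0.682
grasp_force: 30.0
```

Run:
```python
from kin import *
s=read_state();print(s['position'],s['tcp_rot'].round(3).tolist(),s['joint_positions'].round(1),s['opening'])
c=(.605,-.19,.27)
W=[((.53,-.03,.27),45,43),((.56,-.1,.28),65,43),(c,90,43),(c,180,43),(c,260,43)]
check(W);plan(W,vmax=25)
```

```text
[0.53212603 0.00783959 0.23643046] [[0.6, 0.389, 0.699], [0.271, -0.921, 0.28], [0.753, 0.021, -0.658]] [-36.   16.4 128.9  86.   39.7 -42.8] 0.6817699481522337
((0.53, -0.03, 0.27), 45, 43) [-44.  17. 114.  55.  63. -32.] maxstep 10.9 err 0.0
((0.56, -0.1, 0.28), 65, 43) [-46.  27.  93.  43.  83. -36.] maxstep 7.0 err 0.0
((0.605, -0.19, 0.27), 90, 43) [-44.  42.  65.  33. 107. -44.] maxstep 7.5 err 0.0
((0.605, -0.19, 0.27), 180, 43) [ -20.   53.   40.  -19.  131. -117.] maxstep 7.1 err 0.0
((0.605, -0.19, 0.27), 260, 43) [  -6.   34.   81.  -49.   76. -159.] maxstep 5.8 err 0.0
[[[5, 12, -11], [0.1, -0.009, -0.081]], [[3, 10, -13], [0.1, -0.009, -0.081]], [[3, 10, -14], [0.1, -0.01, -0.081]], [[-3, 18, -7], [0.064, 0.0, -0.059]], [[-4, 17, -8], [0.064, 0.0, -0.06]]]
[[[-5, 16, -9], [0.064, 0.0, -0.059]], [[-6, 15, -9], [0.063, 0.0, -0.06]], [[-10, 16, -8], [0.064, 0.0, -0.06]], [[-11, 15, -9], [0.064, 0.0, -0.059]], [[-12, 13, -10], [0.064, 0.0, -0.06]]]
[[[-12, 12, -10], [0.064, 0.0, -0.059]], [[-13, 10, -11], [0.063, 0.001, -0.06]], [[0, 0, 0], [0.096, 0.0, -0.089]], [[0, 0, 0], [0.096, -0.0, -0.089]], [[0, 0, 0], [0.096, -0.0, -0.089]]]
[[[0, 0, 0], [0.096, -0.0, -0.089]], [[0, 0, 0], [0.096, -0.0, -0.089]], [[0, 0, 0], [0.096, -0.0, -0.089]], [[0, 0, 0], [0.096, -0.0, -0.089]], [[0, 0, 0], [0.096, -0.0, -0.089]]]
[[[0, 0, 0], [0.095, -0.0, -0.09]], [[0, 0, 0], [0.096, -0.0, -0.089]], [[0, 0, 0], [0.096, -0.001, -0.09]], [[0, 0, 0], [0.095, -0.001, -0.089]], [[0, 0, 0], [0.102, 0.0, -0.095]]]
[[[0, 0, 0], [0.102, 0.0, -0.095]], [[0, 0, 0], [0.102, 0.0, -0.095]], [[0, 0, 0], [0.102, 0.0, -0.095]], [[0, 0, 0], [0.102, -0.0, -0.095]], [[0, 0, 0], [0.102, -0.0, -0.096]]]
[[[0, 0, 0], [0.102, 0.0, -0.095]], [[0, 0, 0], [0.102, 0.0, -0.096]], [[0, 0, 0], [0.102, 0.0, -0.095]], [[0, 0, 0], [0.103, 0.0, -0.096]]]
```

{"op": "drive_tool", "data": {
  "motion": [
    [[5, 12, -11], [0.1, -0.009, -0.081]],
    [[3, 10, -13], [0.1, -0.009, -0.081]],
    [[3, 10, -14], [0.1, -0.01, -0.081]],
    [[-3, 18, -7], [0.064, 0, -0.059]],
    [[-4, 17, -8], [0.064, 0, -0.06]]
  ]
}}

```text
time_s: 15.3
position: [0.5434, -0.0665, 0.2747]
tcp_rot: [[0.397, 0.812, 0.427], [0.556, -0.583, 0.592], [0.73, 0.002, -0.683]]
force: [1.4, 0.6, -8.0]
opening: 0.677
grasp_force: 30.0
```

{"op": "drive_tool", "data": {
  "motion": [
    [[-5, 16, -9], [0.064, 0, -0.059]],
    [[-6, 15, -9], [0.063, 0, -0.06]],
    [[-10, 16, -8], [0.064, 0, -0.06]],
    [[-11, 15, -9], [0.064, 0, -0.059]],
    [[-12, 13, -10], [0.064, 0, -0.06]]
  ]
}}

```text
time_s: 15.8
position: [0.5837, -0.157, 0.2722]
tcp_rot: [[0.128, 0.982, 0.136], [0.672, -0.187, 0.716], [0.729, -0.001, -0.684]]
force: [1.3, 0.7, -8.0]
opening: 0.675
grasp_force: 30.0
```

{"op": "drive_tool", "data": {
  "motion": [
    [[-12, 12, -10], [0.064, 0, -0.059]],
    [[-13, 10, -11], [0.063, 0.001, -0.06]],
    [[0, 0, 0], [0, 0, 0]],
    [[0, 0, 0], [0, 0, 0]]
  ]
}}

```text
time_s: 16.2
position: [0.6013, -0.1908, 0.2683]
tcp_rot: [[0.012, 1.0, 0.014], [0.681, -0.019, 0.732], [0.732, 0.001, -0.681]]
force: [0.6, 0.6, -8.2]
opening: 0.677
grasp_force: 30.0
```

Run:
```python
from kin import *
s=read_state();print(s['position'],s['tcp_rot'].round(3).tolist(),s['joint_positions'].round(1),s['opening'])
c=(.605,-.19,.27)
W=[(c,170,43),(c,260,43)]
check(W);plan(W,vmax=25)
```

```text
[ 0.60131408 -0.19083496  0.26827778] [[0.012, 1.0, 0.014], [0.681, -0.019, 0.732], [0.732, 0.001, -0.681]] [-44.4  41.2  66.2  33.6 106.  -43.8] 0.6773950733330145
((0.605, -0.19, 0.27), 170, 43) [ -23.   54.   38.  -13.  134. -108.] maxstep 6.9 err 0.0
((0.605, -0.19, 0.27), 260, 43) [  -6.   34.   81.  -49.   76. -159.] maxstep 6.5 err 0.0
[[[0, 0, 0], [0.094, -0.0, -0.088]], [[0, 0, 0], [0.094, -0.0, -0.088]], [[0, 0, 0], [0.094, 0.0, -0.088]], [[0, 0, 0], [0.094, 0.0, -0.088]], [[0, 1, 0], [0.094, 0.0, -0.087]]]
[[[0, 0, 0], [0.094, 0.0, -0.088]], [[0, 0, 0], [0.094, 0.0, -0.087]], [[0, 1, -1], [0.094, 0.0, -0.088]], [[0, 0, -1], [0.095, 0.0, -0.087]], [[0, 0, 0], [0.094, 0.0, -0.088]]]
[[[0, 1, -1], [0.094, 0.001, -0.087]], [[0, 0, 0], [0.096, -0.0, -0.089]], [[0, 0, 0], [0.096, -0.0, -0.089]], [[0, 0, 0], [0.096, -0.0, -0.089]], [[0, 0, 0], [0.096, -0.0, -0.089]]]
[[[0, 0, 0], [0.096, -0.0, -0.089]], [[0, 0, 0], [0.096, -0.0, -0.089]], [[0, 0, 0], [0.096, -0.0, -0.089]], [[0, 0, 0], [0.096, -0.0, -0.09]], [[0, 0, 0], [0.096, -0.0, -0.089]]]
[[[0, 0, 0], [0.095, -0.001, -0.09]], [[0, 0, 0], [0.096, -0.0, -0.089]], [[0, 0, 0], [0.095, -0.001, -0.09]]]
```

{"op": "drive_tool", "data": {
  "motion": [
    [[0, 0, 0], [0.094, 0, -0.088]],
    [[0, 0, 0], [0.094, 0, -0.088]],
    [[0, 0, 0], [0.094, 0, -0.088]],
    [[0, 0, 0], [0.094, 0, -0.088]],
    [[0, 1, 0], [0.094, 0, -0.087]]
  ]
}}

```text
time_s: 16.7
position: [0.6027, -0.1897, 0.2703]
tcp_rot: [[-0.404, 0.81, -0.425], [0.552, 0.587, 0.593], [0.73, 0.005, -0.684]]
force: [0.4, 0.4, -8.6]
opening: 0.673
grasp_force: 30.0
```

{"op": "drive_tool", "data": {
  "motion": [
    [[0, 0, 0], [0.094, 0, -0.088]],
    [[0, 0, 0], [0.094, 0, -0.087]],
    [[0, 1, -1], [0.094, 0, -0.088]],
    [[0, 0, -1], [0.095, 0, -0.087]],
    [[0, 0, 0], [0.094, 0, -0.088]]
  ]
}}

```text
time_s: 17.2
position: [0.6053, -0.189, 0.2714]
tcp_rot: [[-0.657, 0.295, -0.694], [0.2, 0.956, 0.217], [0.727, 0.004, -0.687]]
force: [0.1, -0.1, -8.7]
opening: 0.676
grasp_force: 30.0
```

{"op": "drive_tool", "data": {
  "motion": [
    [[0, 1, -1], [0.094, 0.001, -0.087]],
    [[0, 0, 0], [0.096, 0, -0.089]],
    [[0, 0, 0], [0.096, 0, -0.089]],
    [[0, 0, 0], [0.096, 0, -0.089]],
    [[0, 0, 0], [0.096, 0, -0.089]]
  ]
}}

```text
time_s: 17.7
position: [0.6059, -0.1871, 0.2718]
tcp_rot: [[-0.644, -0.345, -0.682], [-0.238, 0.938, -0.25], [0.727, 0.001, -0.687]]
force: [-0.5, -0.0, -8.3]
opening: 0.673
grasp_force: 30.0
```

{"op": "drive_tool", "data": {
  "motion": [
    [[0, 0, 0], [0.096, 0, -0.089]],
    [[0, 0, 0], [0.096, 0, -0.089]],
    [[0, 0, 0], [0.096, 0, -0.089]],
    [[0, 0, 0], [0.096, 0, -0.09]],
    [[0, 0, 0], [0.096, 0, -0.089]]
  ]
}}

```text
time_s: 18.2
position: [0.6046, -0.1862, 0.2714]
tcp_rot: [[-0.369, -0.844, -0.388], [-0.579, 0.536, -0.615], [0.727, -0.002, -0.687]]
force: [-1.0, -0.4, -7.2]
opening: 0.677
grasp_force: 30.0
```

{"op": "drive_tool", "data": {
  "motion": [
    [[0, 0, 0], [0.095, 0, -0.09]],
    [[0, 0, 0], [0.096, 0, -0.089]],
    [[0, 0, 0], [0.095, 0, -0.09]],
    [[0, 0, 0], [0, 0, 0]],
    [[0, 0, 0], [0, 0, 0]]
  ]
}}

```text
time_s: 18.7
position: [0.6049, -0.1876, 0.2725]
tcp_rot: [[-0.126, -0.984, -0.127], [-0.672, 0.178, -0.718], [0.729, -0.005, -0.684]]
force: [1.5, -0.7, -7.8]
opening: 0.678
grasp_force: 30.0
```

Run:
```python
from kin import *
s=read_state();a=capture('wrist');b=capture('top')
print(s['position'],s['tcp_rot'].round(3).tolist(),s['joint_positions'].round(1),s['opening'])
print('pad px w',w2p('wrist',[(.6035,-.198,.035)],s).round(1))
cv2.imwrite('pics/w4.png',np.vstack([a[:,:,::-1],b[100:290,:,::-1]]))
```

```text
[ 0.60492624 -0.18764591  0.27248323] [[-0.126, -0.984, -0.127], [-0.672, 0.178, -0.718], [0.729, -0.005, -0.684]] [  -5.7   34.    80.4  -48.4   76.5 -158.6] 0.6778524436866045
pad px w [[321.4 299.2]]
```

View pics/w4.png

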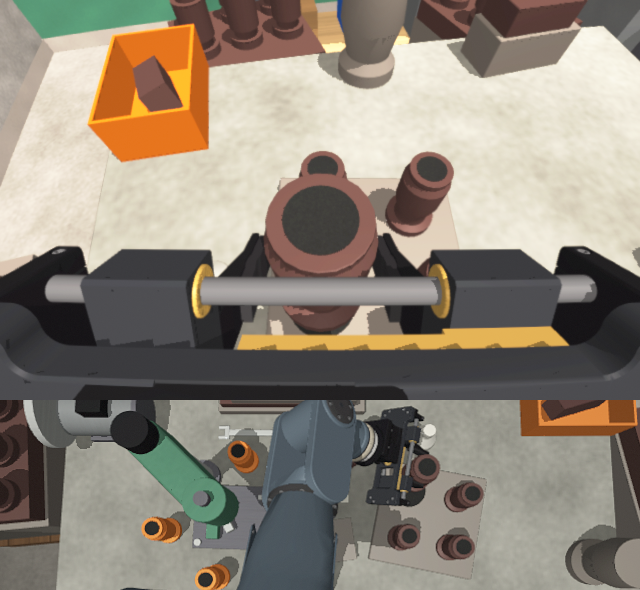

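The wrist view shows the held vase's rim at about (320,220), the same as at the grasp, so it has not slipped. The top view shows the bottle cap near the gripper's end at about (429,132). I refine the pad centre and check the bottle clearance.

Run:
```python
from kin import *
for n,(x0,y0,x1,y1) in(('top',(385,168,432,212)),('side',(320,266,376,312))):
    g=cv2.imread(f'pics/{n}0.png',0)[y0:y1,x0:x1]
    m=(g<60).astype(np.uint8);k,l,st,c=cv2.connectedComponentsWithStats(m);i=1+st[1:,4].argmax()
    cs=max(cv2.findContours((l==i).astype(np.uint8),0,1)[0],key=len);e=cv2.fitEllipse(cs)
    px=(e[0][0]+x0,e[0][1]+y0);print(n,px,e[1],p2w(n,[px],.035)[0])
print('bottle',p2w('top',[(428.5,130.5)],.17)[0],p2w('side',[(408.5,257)],.17)[0])
print('diag vase wrist',p2w('wrist',[(432,168)],.155)[0],'top',p2w('top',[(462.5,241.5)],.155)[0],'side',p2w('side',[(288.5,313)],.155)[0])
print(p2w('top',[(467.5,191),(404.5,231.5)],.155)[:,:2],p2w('side',[(351,311),(290.5,259)],.155)[:,:2])
```

```text
top (408.3877067565918, 190.02145195007324) (30.773229598999023, 31.670852661132812) [ 0.60381385 -0.19485949  0.035     ]Traceback (most recent call last):
  File "<stdin>", line 5, in <module>
cv2.error: OpenCV(4.12.0) /io/opencv/modules/imgproc/src/shapedescr.cpp:361: error: (-201:Incorrect size of input array) There should be at least 5 points to fit the ellipse in function 'fitEllipseNoDirect'
```

Run:
```python
from kin import *
n,(x0,y0,x1,y1)=('side',(324,266,376,312))
g=cv2.imread(f'pics/{n}0.png',0)[y0:y1,x0:x1]
t,m=cv2.threshold(g,0,1,cv2.THRESH_BINARY_INV+cv2.THRESH_OTSU);k,l,st,c=cv2.connectedComponentsWithStats(m);i=1+st[1:,4].argmax()
cs=max(cv2.findContours((l==i).astype(np.uint8),0,1)[0],key=len);e=cv2.fitEllipse(cs)
px=(e[0][0]+x0,e[0][1]+y0);print(n,px,e[1],t,p2w(n,[px],.035)[0])
print('bottle',p2w('top',[(428.5,130.5)],.17)[0],p2w('side',[(408.5,257)],.17)[0])
print('diag vase wrist',p2w('wrist',[(432,168)],.155)[0],'top',p2w('top',[(462.5,241.5)],.155)[0],'side',p2w('side',[(288.5,313)],.155)[0])
print(p2w('top',[(467.5,191),(404.5,231.5)],.155)[:,:2],p2w('side',[(351,311),(290.5,259)],.155)[:,:2])
```

```text
side (347.2589931488037, 291.9253520965576) (34.340431213378906, 42.19499969482422) 121.0 [ 0.60427737 -0.20682427  0.035     ]
bottle [ 0.72702781 -0.21785302  0.17      ] [ 0.72632447 -0.22529119  0.17      ]
diag vase wrist [ 0.45520816 -0.29873508  0.155     ] top [ 0.46557362 -0.29524456  0.155     ] side [ 0.45573464 -0.29791799  0.155     ]
[[ 0.58479434 -0.31032984]
 [ 0.48796345 -0.16076468]] [[ 0.57809016 -0.31751811]
 [ 0.48005049 -0.17226149]]
```

Run:
```python
from kin import *
W=[((.6017,-.209,.20),260,43),((.6017,-.209,.122),260,43)]
check(W);plan(W,vmax=20)
```

```text
((0.6017, -0.209, 0.2), 260, 43) [  -8.   39.   84.  -51.   70. -153.] maxstep 128.3 err 3.1454
((0.6017, -0.209, 0.122), 260, 43) [  -8.   45.   86.  -54.   65. -146.] maxstep 2.4 err 0.0
[[[-10, 1, 16], [-0.001, 0.001, -0.002]], [[-10, 0, 16], [-0.0, 0.0, -0.002]], [[-9, 0, 17], [-0.001, 0.001, -0.002]], [[-10, 1, 16], [-0.0, 0.0, -0.002]], [[-14, 0, 13], [-0.0, 0.0, 0.0]]]
[[[-14, 0, 13], [-0.0, 0.0, 0.0]], [[-14, 0, 14], [-0.0, 0.0, 0.0]], [[-15, 0, 13], [-0.0, 0.0, 0.0]]]
```

{"op": "drive_tool", "data": {
  "motion": [
    [[-10, 1, 16], [0, 0.001, -0.002]],
    [[-10, 0, 16], [0, 0, -0.002]],
    [[-9, 0, 17], [0, 0.001, -0.002]],
    [[-10, 1, 16], [0, 0, -0.002]],
    [[-14, 0, 13], [0, 0, 0]]
  ]
}}

```text
time_s: 19.3
position: [0.601, -0.2097, 0.1788]
tcp_rot: [[-0.116, -0.985, -0.125], [-0.671, 0.171, -0.721], [0.732, 0.001, -0.681]]
force: [0.1, -0.5, -8.8]
opening: 0.679
grasp_force: 30.0
```

{"op": "drive_tool", "data": {
  "motion": [
    [[-14, 0, 13], [0, 0, 0]],
    [[-14, 0, 14], [0, 0, 0]],
    [[-15, 0, 13], [0, 0, 0]],
    [[0, 0, 0], [0, 0, 0]],
    [[0, 0, 0], [0, 0, 0]]
  ]
}}

```text
time_s: 19.8
position: [0.6012, -0.209, 0.1213]
tcp_rot: [[-0.114, -0.986, -0.124], [-0.671, 0.169, -0.722], [0.733, 0.001, -0.68]]
force: [0.9, -0.5, -7.4]
opening: 0.676
grasp_force: 30.0
```

Run:
```python
from kin import *
s=read_state();a=capture('side');b=capture('top')
print(s['position'],s['tcp_rot'].round(3).tolist())
f=lambda i,x,y:cv2.resize(i[y:y+70,x:x+100,::-1],None,fx=8,fy=8,interpolation=cv2.INTER_CUBIC)
cv2.imwrite('pics/p5.png',cv2.resize(a[225:325,280:410,::-1],None,fx=6,fy=6,interpolation=cv2.INTER_CUBIC));cv2.imwrite('pics/top5.png',b[:,:,::-1])
print('pad px side',w2p('side',[(.604,-.196,.035),(.604,-.202,.035)]))
```

```text
[ 0.60124975 -0.20901959  0.12126906] [[-0.114, -0.986, -0.124], [-0.671, 0.169, -0.722], [0.733, 0.001, -0.68]]
pad px side [[346.05110098 287.95986805]
 [346.65479952 290.16291858]]
```

View pics/p5.png

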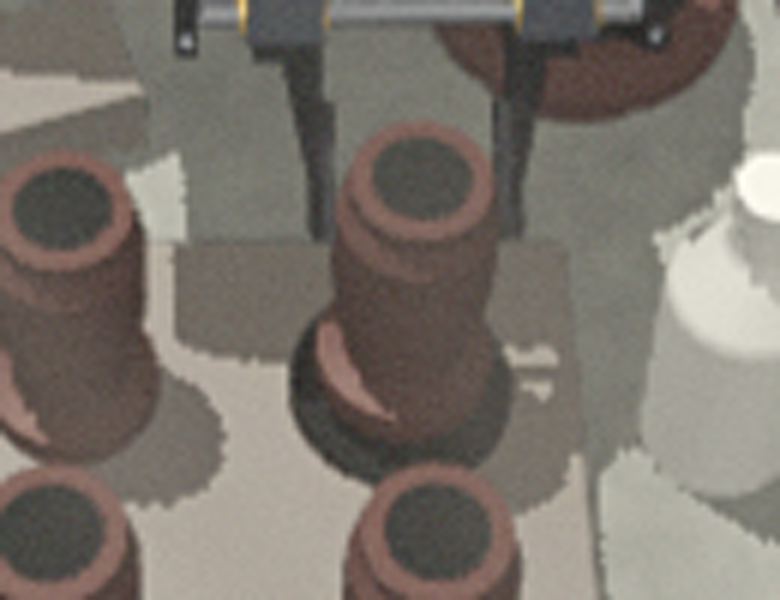

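The side crop shows the pad centred at about (401,396) and the vase foot at about (402,376) while 14 mm up. That projects to about (402,399) once lowered, so it is centred. I lower it.

{"op": "drive_tool", "data": {
  "motion": [
    [[-3.7, 0, 3.4], [0, 0, 0]],
    [[-2.2, 0, 2], [0, 0, 0]],
    [[-2.2, 0, 2], [0, 0, 0]],
    [[0, 0, 0], [0, 0, 0]],
    [[0, 0, 0], [0, 0, 0]]
  ]
}}

```text
time_s: 20.4
position: [0.6012, -0.2084, 0.111]
tcp_rot: [[-0.115, -0.986, -0.123], [-0.671, 0.168, -0.722], [0.732, 0.0, -0.681]]
force: [-0.6, -0.0, -7.3]
opening: 0.677
grasp_force: 30.0
```

{"op": "drive_tool", "data": {
  "motion": [
    [[-0.8, 0, 0.7], [0, 0, 0]],
    [[-0.8, 0, 0.7], [0, 0, 0]],
    [[-0.4, 0, 0.3], [0, 0, 0]],
    [[0, 0, 0], [0, 0, 0]],
    [[0, 0, 0], [0, 0, 0]]
  ]
}}

```text
time_s: 20.9
position: [0.6012, -0.2083, 0.1084]
tcp_rot: [[-0.115, -0.986, -0.123], [-0.671, 0.168, -0.722], [0.732, 0.0, -0.681]]
force: [-0.3, 0.0, -8.0]
opening: 0.677
grasp_force: 30.0
```

{"op": "drive_tool", "data": {
  "motion": [
    [[-0.5, 0, 0.5], [0, 0, 0]],
    [[-0.4, 0, 0.3], [0, 0, 0]],
    [[0, 0, 0], [0, 0, 0]],
    [[0, 0, 0], [0, 0, 0]]
  ]
}}

```text
time_s: 21.3
position: [0.6013, -0.2083, 0.1076]
tcp_rot: [[-0.115, -0.986, -0.123], [-0.671, 0.168, -0.722], [0.733, -0.0, -0.681]]
force: [-1.2, -0.3, -5.3]
opening: 0.681
grasp_force: 30.0
```

{"op": "drive_tool", "data": {
  "motion": [
    [[-0.5, 0, 0.5], [0, 0, 0]],
    [[-0.4, 0, 0.3], [0, 0, 0]],
    [[0, 0, 0], [0, 0, 0]],
    [[0, 0, 0], [0, 0, 0]]
  ]
}}

```text
time_s: 21.7
position: [0.6014, -0.2084, 0.1075]
tcp_rot: [[-0.115, -0.986, -0.123], [-0.67, 0.168, -0.723], [0.734, -0.001, -0.68]]
force: [-1.8, 3.9, 4.9]
opening: 0.679
grasp_force: 30.0
```

Run:
```python
from kin import *
a=capture('side')
cv2.imwrite('pics/p6.png',cv2.resize(a[225:325,280:410,::-1],None,fx=6,fy=6,interpolation=cv2.INTER_CUBIC))
```

```text
(no output)
```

View pics/p6.png

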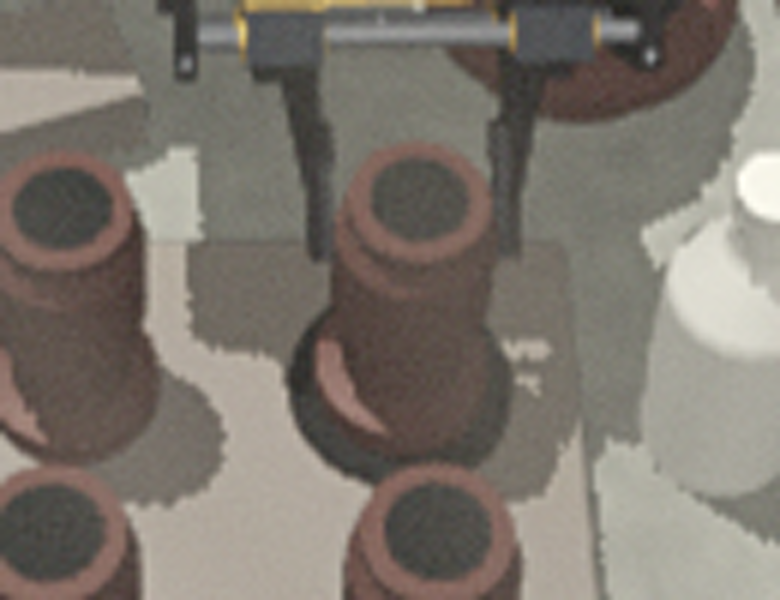

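The side crop shows the pad ring even round the foot: about 25 px on the left and 27 px in front, as expected when centred. I relax slightly, release and back out along the tool axis.

{"op": "drive_tool", "data": {
  "motion": [
    [[0.4, 0, -0.4], [0, 0, 0]],
    [[0, 0, 0], [0, 0, 0]],
    [[0, 0, 0], [0, 0, 0]]
  ]
}}

```text
time_s: 22.05
position: [0.6014, -0.2084, 0.1075]
tcp_rot: [[-0.115, -0.986, -0.123], [-0.67, 0.168, -0.723], [0.733, -0.001, -0.68]]
force: [-2.2, 3.5, 6.0]
opening: 0.676
grasp_force: 30.0
```

{"op": "drive_tool", "data": {
  "motion": [
    [[0, 0, 0], [0, 0, 0]],
    [[0, 0, 0], [0, 0, 0]],
    [[0, 0, 0], [0, 0, 0]],
    [[0, 0, 0], [0, 0, 0]],
    [[0, 0, 0], [0, 0, 0]]
  ],
  "gripper": 1.0
}}

```text
time_s: 22.55
position: [0.6013, -0.2084, 0.1063]
tcp_rot: [[-0.115, -0.986, -0.123], [-0.671, 0.169, -0.722], [0.732, 0.0, -0.681]]
force: [0.9, 0.5, 1.1]
opening: 0.978
grasp_force: 0.0
```

{"op": "drive_tool", "data": {
  "motion": [
    [[0, 0, 0], [0, 0, 0]],
    [[0, 0, -10], [0, 0, 0]],
    [[0, 0, -15], [0, 0, 0]],
    [[0, 0, -20], [0, 0, 0]],
    [[0, 0, -20], [0, 0, 0]]
  ]
}}

```text
time_s: 23.05
position: [0.6097, -0.16, 0.1521]
tcp_rot: [[-0.115, -0.986, -0.122], [-0.672, 0.168, -0.722], [0.732, -0.001, -0.681]]
force: [0.8, -0.4, -0.1]
opening: 1.001
grasp_force: 0.0
```

{"op": "drive_tool", "data": {
  "motion": [
    [[0, 0, -20], [0, 0, 0]],
    [[0, 0, -20], [0, 0, 0]],
    [[0, 0, -10], [0, 0, 0]],
    [[0, 0, 0], [0, 0, 0]],
    [[0, 0, 0], [0, 0, 0]]
  ]
}}

```text
time_s: 23.55
position: [0.6153, -0.1249, 0.1849]
tcp_rot: [[-0.114, -0.986, -0.123], [-0.671, 0.168, -0.722], [0.732, 0.0, -0.681]]
force: [-0.6, -0.2, -0.4]
opening: 0.999
grasp_force: 0.0
```

Run:
```python
from kin import *
s=read_state();a=capture('side').astype(int);b=cv2.imread('pics/p6.png')
cv2.imwrite('pics/s7.png',a[:,:,::-1])
p=cv2.resize(b,(130,100),interpolation=cv2.INTER_AREA)[:,:,::-1].astype(int)
d=abs(a[225:325,280:410]-p).sum(2)[22:82,58:82]  # vase area
print(s['position'],s['force'],'changed px',(d>60).sum(),d.size,d.mean())
```

```text
[ 0.61526    -0.12492573  0.18488146] [-0.61758413 -0.21961224 -0.44214665] changed px 19 1440 11.744444444444444[ WARN:0@0.538] global loadsave.cpp:1063 imwrite_ Unsupported depth image for selected encoder is fallbacked to CV_8U.
```

The vase hasn't moved in the side view since release, and the gripper is clear of everything, so I hand in.

```bash
python3 -c "
from rig import *
print(hand_in())"
```

```text
the job is handed in; nothing more can be done
None
```

I slid the jaw to its end stop and left it open, then set the vase upright in the middle of the pad, released it and backed the gripper clear; the job is handed in, with no verdict shown.

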